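# Fit the diffuser disk in a microscope lamp base and screw its ring down

### The job

Set the loose diffuser disk into the round mouth of the microscope's lamp base so that it lies flat on the rubber seat and let go of it, then put the screw ring over it and screw it clockwise fully home, until it comes up firm against its stop and clamps the disk. Work gently: do not press hard on the parts or force the ring against its stop, and leave the other things on the bench where they are.

Things in the scene. Friction and masses are not known exactly. Their poses are not given: they have to be found in the camera images.
- mouth (a point): centre of the lamp base's open mouth, on its top plane, z up. The lamp base: a fixed beige box 100 x 100 x 30 mm (sides along this point's x and y) with an aluminium collar on it, 24 mm tall, so the mouth is 54 mm above the bench. Collar bore 38 mm, outside 44 mm, with thread ridges around it reaching 51 mm across
- seat (a point): centre of the top of the springy rubber seat inside the mouth, 4 mm below the mouth plane, as unloaded. It yields at most 2.6 mm, about 4 N per mm after the first 2 N
- thread (a point): on the collar's axis 5 mm below the mouth plane: the outside thread. Right-hand, four starts, 32 mm of travel per full turn: tighten clockwise seen from above. Where the ridges begin is not told. From wherever the ring is set down it takes about 35 to 150 degrees of turning to come home against the stops of the thread, in as many grasps as needed; let go, the thread holds
- disk_center (a point): centre (half-way up, 11.5 mm above its underside) of the loose diffuser disk: white, 36 mm across, 7 mm thick, with an upright round steel finger post at its centre, 13 mm across and 16 mm tall; whole height 23 mm, about 40 g. z is its axis; it starts upright on the bench. Seated, this point is 7.5 mm above the mouth plane and the disk's flat face 3 mm above it
- ring_center (a point): centre (half-way up, 9 mm above its underside) of the loose screw ring: steel, knurled, 60 mm across, 18 mm tall, about 140 g, right way up on the bench, z its axis. Below its lip it is open, 53.6 mm across, with four small inner pins 1.8 mm above its lower edge, 90 degrees apart, leaving 46.4 mm between them, that run in the collar's thread
- ring_lip (a point): centre of the underside of the ring's lip, 5 mm above ring_center. The lip is 4 mm thick with a hole 25 mm across, through which the disk's post passes. It touches the seated disk 3 mm above the mouth plane; home it is about 2 mm above it. Turning is light (about 0.1 N m or less) until the stop, where the torque climbs within a few degrees: 0.2 to 0.5 N m is firm, past 1 is forcing it
- tape: roll of brown tape lying flat, 72 mm across, hole 52 mm, 19 mm tall; origin under its centre. A bystander
- objective: steel microscope objective standing up, 29 mm across, 42 mm tall; origin under its centre. A bystander
- dropper: small dropper bottle standing, 28 mm across, 54 mm tall; origin under its centre. A bystander
- dongle: dark blue plug adapter 64 x 20 x 11 mm; origin under its housing. A bystander
- board: green circuit board 110 x 70 mm, about 17 mm tall, flat on the bench; origin under its centre. A bystander
- multimeter: orange multimeter lying flat, 170 x 80 x 43 mm; origin under its centre. A bystander
Things that resemble listed ones, but are neither listed nor needed, are in the scene too. What is shaped like the part that bears disk_center but blue, orange or turquoise is not meant.

How it is judged:
On the way:
1. the disk lies flat on the seat in the mouth and is let go, the ring still off (z of disk_center in the frame of mouth below 0.0082 m and horizontal distance between disk_center and mouth below 0.0025 m and angle between the z axis of disk_center and the z axis of mouth, either way round below 0.06 rad and contact force between disk and the fingers below 0.1 N and distance between ring_center and mouth above 0.03 m), for 0.2 s.
At the end, for the whole second after the job is handed in: Disk in the mouth (within 2.5 mm, level within 0.06 rad, at most 0.7 mm above its seated height); ring screwed over it (level within 0.06 rad, within 3 mm of the axis, centre at least 2.4 mm below the mouth plane), by itself clamping the disk with over 3 N; both at rest (z of disk_center in the frame of mouth below 0.0082 m and horizontal distance between disk_center and mouth below 0.0025 m and angle between the z axis of each of disk_center, ring_center and the z axis of mouth, either way round below 0.06 rad and z of ring_center in the frame of mouth below -0.0024 m and horizontal distance between ring_center and mouth below 0.003 m and contact force between ring and disk above 3 N and linear speed of each of ring, disk below 0.01 m/s); the robot touches nothing.
It fails at once if the disk is pressed on the lamp base or its seat with more than 25 N before the ring is on (contact force between disk and lampbase above 25 N and distance between ring_center and mouth above 0.03 m).
It fails at once if the ring is pressed on the collar or thread with more than 30 N while it does not yet bear on the disk (contact force between ring and lampbase above 30 N and contact force between ring and disk below 1 N).
It fails at once if the ring is forced against its stops and thread with more than 60 N in all (contact force between ring and lampbase above 60 N).
It fails at once if a bystander is shifted by more than 20 mm (distance of any of tape, objective, dropper, dongle, board, multimeter from where it was at the start of the episode above 0.02 m).
It also fails if it takes over 72 s, if anything falls off the work surface, if the arm or the gripper's body presses on something with over 40 N, if the wrist force passes 120 N, or if a joint passes its speed limit or range.

### The arm

A 6-joint arm with a two-finger parallel gripper is mounted at the origin on the work surface. World frame = base frame: x ahead of the robot, y to its left, z up, the work surface at z = 0. Lengths are in m, angles in rad, forces in N, time in s.
With the tool pointing down it reaches from about 0.35 to 0.85 m from the base axis. Payload 8.1 kg.
Tool frame: the origin (TCP) lies at the very end of the fingers, on their centre line; the grasp point (between the pads) lies tcp_to_grasp behind it (tcp_to_grasp is the distance from the TCP to the grasp point, in m); z points along the fingers, y is the line along which they close (so a half turn about z gives the same grasp; the last joint's range is limited). The gripper opens to 85 mm and grips with 20 to 120 N. Pads are 22 mm wide; open, the fingers measure 114 mm over their backs; the gripper's body (76 mm by 85 mm) begins 54 mm behind the grasp point. The pads swing forward as they close: fully open they stand 13 mm farther back than shut.
Start: joints at [-1.355, 0.13, 1.488, -0, 1.523, -0.085], TCP at [0.178, -0.573, 0.231] pointing down, gripper open.
Joint ranges: [-2.96, 2.96], [-0.89, 2.26], [0.02, 2.5], [-1.34, 4.48], [0, 2.73], [-2.66, 2.66]. Speed limits (rad/s): [2.39, 2.39, 2.79, 3.14, 3.14, 3.14].

### API

Orientations are given as a rotation vector (axis times angle).
In Python, from cell import * gives the robot as it stands.
- The arm moves only by the tool step_arm, never from a script. Its argument "targets" is a list of rows, each an object of numbers: "x", "y", "z": the shift along the tool's x, y, z normalised to -1 to 1, where 1 is 20 cm; "ax", "ay", "az": the turn, a rotation vector about the tool's x, y, z normalised to -1 to 1, where 1 is 0.5 rad; "jaw": the opening, from -1 (shut) to 1 (fully open). In form: [{"x": .., "y": .., "z": .., "ax": .., "ay": .., "az": .., "jaw": ..}, ...]. A call has exactly 10 rows; each row is the pose to reach, as a shift and turn from the pose commanded when the call began, along the tool's axes at that moment; what a row does not reach only later rows make up. A row lasts 1/8 s, in which the tool goes at most 62.5 mm and 10.7 degrees, less where a joint would pass 70% of its speed; a pose out of reach is approached as far as the arm can. A call with a number of a shift or a turn outside -1 to 1 is refused whole. A call with a gripper value outside its range is refused whole. The fingers move at their own pace and stop on an object; the grip force is fixed at half the most. Time passes only in rows, so rows that repeat a pose let the fingers close, or fill a call up. It gives the time, the measured TCP pose, the force, the opening and the grip force at its end, in the units of the state.
- get_obs(): the state, without advancing time (a new reading comes with each control period).
- snapshot(name): name is "scene" or "top" or "wrist"; returns a dict with "frame" (420x560x3 uint8, red, green, blue), "fx", "fy", "cx", "cy" (pixels), "extrinsics" (4x4, takes a point from camera to world coordinates); the wrist camera has in their place "mount" (4x4, takes a point from camera to tool coordinates, whose origin is the TCP and whose axes are the flange's). Camera axes: x right, y up, looking along -z (the intrinsics and any distortion apply to the point x, -y, -z); pixel columns grow to the right and rows downward; lengths in m; the calibration is good to about 2 mm. The wrist camera is an equidistant fisheye: a pixel r from the principal point sees the ray r / f radians off the axis. A picture is of the moment at which its call begins: read the wrist's pose just before it. There is no depth.
- close_job(): hands the job in; it is judged then, once.
The state is a dict: "time_s": time; "joints": joint angles; "dq": joint speeds; "joint_efforts": joint torques, N m; "ee_pos": TCP position; "ee_rot": TCP orientation; "wrist_force": force on the tool from outside, world axes, zero at the start; "torque": the same for the moment, N m; "opening": finger opening in m; "grip_force": force on a finger pad.
Only numpy, scipy, OpenCV 4.12 (cv2) and the standard library are available. Lean on these libraries where they do the work, as an engineer would, in place of code of your own. Each camera call takes 0.05 s, during which the arm holds its last target. There are 200 camera calls.

## Working session

There is one attempt and no reset: what is moved stays moved. The work goes in short steps, Python scripts to look and compute and a tool call to move; the robot and the scene stay as the last step left them, time stands still between calls to the robot, and variables do not carry over. Pictures are saved under pics/ and viewed, at most 10 in all, crops included, and the job is handed in when it is done.

Besides the shell and the picture viewer there is one more tool, called after ">>>" by a JSON object that holds its "method" and its "body", one argument or row to a line. step_arm: Moves the arm, as the interface text tells. Its arguments: {"type":"object","properties":{"targets":{"type":"array","items":{"type":"object","properties":{"x":{"type":"number","minimum":-1,"maximum":1},"y":{"type":"number","minimum":-1,"maximum":1},"z":{"type":"number","minimum":-1,"maximum":1},"ax":{"type":"number","minimum":-1,"maximum":1},"ay":{"type":"number","minimum":-1,"maximum":1},"az":{"type":"number","minimum":-1,"maximum":1},"jaw":{"type":"number"}}}}},"required":["targets"]}

```bash
mkdir -p pics; ls; python3 - <<'E'
from cell import *
import cv2,numpy as np
o=get_obs();print(o)
for n in("scene","top"):
    s=snapshot(n);cv2.imwrite(f"pics/{n}0.png",cv2.resize(s["frame"][:,:,::-1],(800,600),interpolation=cv2.INTER_CUBIC));np.save(f"{n}0.npy",s["frame"])
    print(n,s["fx"],s["fy"],s["cx"],s["cy"],s["extrinsics"].round(4).tolist() if hasattr(s["extrinsics"],"round") else s["extrinsics"])
    print(s.keys())
E
```

```text
pics
{'time_s': 0.0, 'joints': array([-1.35540374e+00,  1.31179190e-01,  1.48925806e+00,  1.11641032e-05,
        1.52298748e+00, -8.54191409e-02]), 'dq': array([ 0.00180635, -0.00096112,  0.00062287, -0.00111921,  0.00010124,
        0.0005647 ]), 'joint_efforts': array([ 2.94930120e-03, -5.69394386e+01, -5.00550377e+01, -4.98607756e-05,
        1.45115741e-02, -4.99521559e-05]), 'ee_pos': array([ 0.17767657, -0.57252748,  0.23024531]), 'ee_rot': array([-3.10431700e+00, -4.70459549e-01,  1.69310445e-04]), 'wrist_force': array([-0.50811664, -0.51207502, -0.43569695]), 'torque': array([ 0.02916083, -0.07028632,  0.05907512]), 'grip_force': 0.0, 'opening': 0.08532740661858168}
scene 419.83985020457607 419.83985020457607 278.3509292525932 213.27416546683767 [[-0.8351, -0.3117, 0.4533, 0.9982], [0.5497, -0.505, 0.6654, 0.6426], [0.0215, 0.8049, 0.5931, 0.6493], [0.0, 0.0, 0.0, 1.0]]
dict_keys(['frame', 'fx', 'fy', 'cx', 'cy', 'extrinsics'])
top 486.9907791402493 486.9907791402493 284.7205321545078 206.59526643740912 [[-0.0204, 0.9986, -0.0481, 0.4724], [-0.9994, -0.0191, 0.0274, 0.0039], [0.0264, 0.0487, 0.9985, 1.3584], [0.0, 0.0, 0.0, 1.0]]
dict_keys(['frame', 'fx', 'fy', 'cx', 'cy', 'extrinsics'])
```

View pics/top0.png

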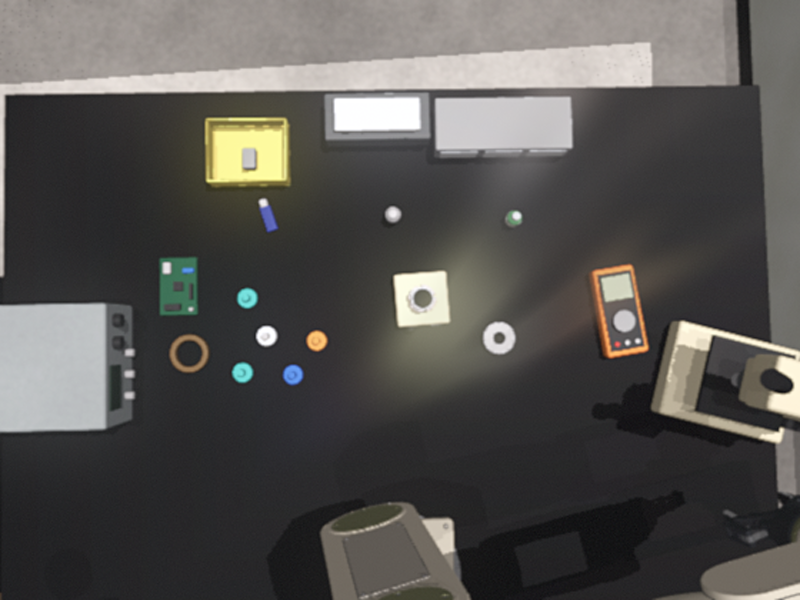

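View pics/scene0.png

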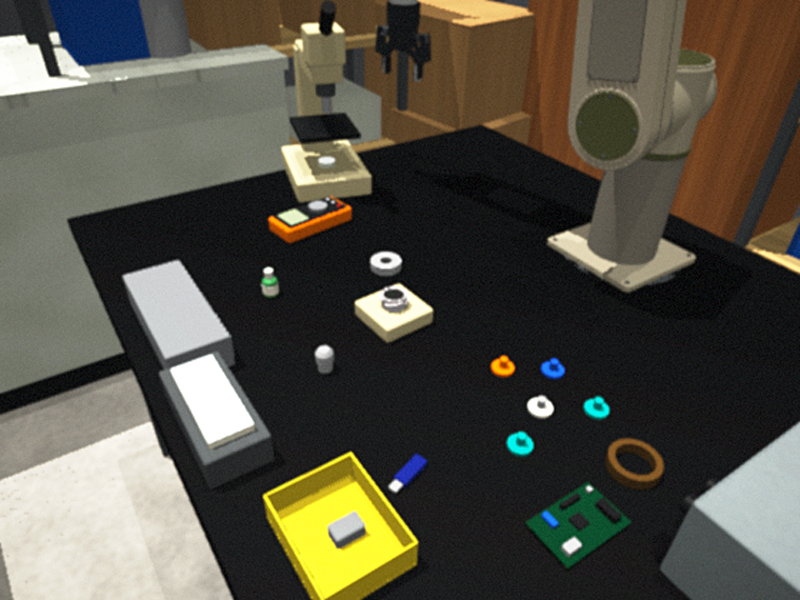

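The top view shows the white disk at (265,336), the ring at (499,338), and the mouth at (422,298), in 800x600 pixels. The scene view agrees with this.

```bash
cat > h.py <<'E'
from cell import *
import cv2,numpy as np
from scipy.spatial.transform import Rotation as R
def tool():
    o=get_obs();T=np.eye(4);T[:3,:3]=R.from_rotvec(o["ee_rot"]).as_matrix();T[:3,3]=o["ee_pos"];return o,T
def ray(s,uv,T=None):
    u,v=(np.array(uv,float)-[s["cx"],s["cy"]])/[s["fx"],s["fy"]]
    if T is None: E=np.array(s["extrinsics"]);d=np.array([u,-v,-1])
    else:
        E=T@np.array(s["mount"]);r=np.hypot(u,v);k=np.sin(r)/max(r,1e-9);d=np.array([u*k,-v*k,-np.cos(r)])
    return E[:3,3],E[:3,:3]@d
def at(s,uv,z,T=None):
    p,d=ray(s,uv,T);return p+d*(z-p[2])/d[2]
def proj(s,P,T=None):
    E=np.array(s["extrinsics"]) if T is None else T@np.array(s["mount"])
    c=np.linalg.inv(E)@np.append(P,1);c=np.array([c[0],-c[1],-c[2]])
    if T is None:q=c[:2]/c[2]
    else:
        n=np.hypot(c[0],c[1]);q=c[:2]/max(n,1e-12)*np.arctan2(n,c[2])
    return q*[s["fx"],s["fy"]]+[s["cx"],s["cy"]]
def move(P,rz=None):
    "shift in units from measured tool to P"
    o,T=tool();print("shift units",(T[:3,:3].T@(np.array(P)-T[:3,3])/.2).round(4),"pos",o["ee_pos"].round(4),"xaxis",T[:3,0].round(4),"zax",T[:3,2].round(4))
E
python3 - <<'E'
from h import *
s=snapshot("top")
for n,uv,z in(("disk",(265,336),.007),("ring",(499,338),.018),("mouth",(422,298),.054)):
    print(n,at(s,np.array(uv)*.7,z).round(4))
s=snapshot("scene")
for n,uv,z in(("disk",(540,408),.007),("ring",(386,261),.018),("mouth",(394,294),.054)):
    print(n,at(s,np.array(uv)*.7,z).round(4))
o,T=tool();print(T.round(4))
s=snapshot("wrist");print({k:s[k] for k in s if k!="frame"})
d=__import__("cell");print([n for n in dir(d) if not n.startswith("_")], getattr(d,"tcp_to_grasp",None))
E
```

```text
disk [0.4639 0.242  0.007 ]
ring [ 0.4508 -0.2093  0.018 ]
mouth [ 0.5294 -0.0604  0.054 ]
disk [0.4698 0.2466 0.007 ]
ring [ 0.4555 -0.1988  0.018 ]
mouth [ 0.5316 -0.0544  0.054 ]
[[ 9.551e-01  2.963e-01 -3.000e-04  1.777e-01]
 [ 2.963e-01 -9.551e-01  1.100e-03 -5.727e-01]
 [ 1.000e-04 -1.100e-03 -1.000e+00  2.306e-01]
 [ 0.000e+00  0.000e+00  0.000e+00  1.000e+00]]
{'fx': 325.19226210127806, 'fy': 325.19226210127806, 'cx': 276.4287889596634, 'cy': 214.35386049407668, 'mount': array([[ 1.05471174e-03,  9.64846945e-01,  2.62810313e-01,
         6.56766388e-02],
       [ 9.99998940e-01, -7.53889747e-04, -1.24547016e-03,
         8.36850233e-04],
       [-1.00355808e-03,  2.62811348e-01, -9.64846718e-01,
        -1.42202304e-01],
       [ 0.00000000e+00,  0.00000000e+00,  0.00000000e+00,
         1.00000000e+00]])}
['MotionError', 'close_job', 'get_obs', 'snapshot', 'tcp_to_grasp'] 0.0187
```

```bash
cat >> h.py <<'E'
def plan(wps):
    "wps: list of (P world, az rad in tool)"
    o,T=tool();Rm=T[:3,:3];p=T[:3,3]
    for P,az in wps:
        P=np.array(P,float);print("units",(Rm.T@(P-p)/.2).round(4),"az",round(az/.5,3))
        p=P;Rm=Rm@R.from_rotvec([0,0,az]).as_matrix()
E
python3 -c "
from h import *
plan([((.25,-.40,.23),-.5),((.42,-.23,.23),-.5),((.52,-.06,.23),-.5),((.47,.1,.23),-.25),((.465,.244,.2),0)])"
```

```text
units [ 0.6011 -0.7183  0.0047] az -1.0
units [1.2019e+00 1.8500e-02 5.0000e-04] az -1.0
units [9.526e-01 2.552e-01 6.000e-04] az -1.0
units [ 8.359e-01 -6.100e-02  7.000e-04] az -0.5
units [0.6501 0.3103 0.1506] az 0.0
```

>>> {"method": "step_arm", "body": {
  "targets": [
    {"x": 0.05, "y": -0.08, "az": -0.1},
    {"x": 0.13, "y": -0.17, "az": -0.25},
    {"x": 0.23, "y": -0.28, "az": -0.4},
    {"x": 0.33, "y": -0.4, "az": -0.55},
    {"x": 0.43, "y": -0.52, "az": -0.7},
    {"x": 0.52, "y": -0.62, "az": -0.85},
    {"x": 0.57, "y": -0.69, "az": -0.95},
    {"x": 0.6, "y": -0.72, "az": -1},
    {"x": 0.6, "y": -0.72, "az": -1},
    {"x": 0.6, "y": -0.72, "az": -1}
  ]
}}

```text
invalid input at $.targets[0]: expected keys x, y, z, ax, ay, az, jaw
```

>>> {"method": "step_arm", "body": {
  "targets": [
    {"x": 0.05, "y": 0, "az": -0.1},
    {"x": 0.15, "y": 0, "az": -0.25},
    {"x": 0.3, "y": 0, "az": -0.4},
    {"x": 0.46, "y": 0, "az": -0.55},
    {"x": 0.62, "y": 0, "az": -0.7},
    {"x": 0.78, "y": 0, "az": -0.85},
    {"x": 0.9, "y": 0, "az": -0.95},
    {"x": 1, "y": 0, "az": -1},
    {"x": 1, "y": 0, "az": -1},
    {"x": 1, "y": 0, "az": -1}
  ]
}}

```text
invalid input at $.targets[0]: expected keys x, y, z, ax, ay, az, jaw
```

```bash
python3 -c "
from h import *
o,T=tool();s=snapshot('wrist');np.save('ringT.npy',T);cv2.imwrite('pics/w2.png',s['frame'][:,:,::-1])
print(o['joints'].round(3),o['time_s'],[proj(s,P,T).round(0) for P in ((.4508,-.2093,.018),(.5294,-.0604,.054))])
plan([((.52,-.1,.23),-.5),((.49,.1,.23),-.25),((.455,.225,.2),0)])"
```

```text
[-1.355  0.131  1.489 -0.     1.523 -0.085] 0.25 [array([ 80., -69.]), array([  22., -109.])]
units [ 2.3349 -1.7513  0.006 ] az -1.0
units [ 6.135e-01 -8.038e-01  7.000e-04] az -0.5
units [ 0.4554 -0.4624  0.1504] az 0.0
```

>>> {"method": "step_arm", "body": {
  "targets": [
    {"x": 0.05, "y": -0.08, "z": 0, "ax": 0, "ay": 0, "az": -0.1, "jaw": 1},
    {"x": 0.13, "y": -0.17, "z": 0, "ax": 0, "ay": 0, "az": -0.25, "jaw": 1},
    {"x": 0.23, "y": -0.28, "z": 0, "ax": 0, "ay": 0, "az": -0.4, "jaw": 1},
    {"x": 0.33, "y": -0.4, "z": 0, "ax": 0, "ay": 0, "az": -0.55, "jaw": 1},
    {"x": 0.43, "y": -0.52, "z": 0, "ax": 0, "ay": 0, "az": -0.7, "jaw": 1},
    {"x": 0.52, "y": -0.62, "z": 0, "ax": 0, "ay": 0, "az": -0.85, "jaw": 1},
    {"x": 0.57, "y": -0.69, "z": 0, "ax": 0, "ay": 0, "az": -0.95, "jaw": 1},
    {"x": 0.6, "y": -0.72, "z": 0, "ax": 0, "ay": 0, "az": -1, "jaw": 1},
    {"x": 0.6, "y": -0.72, "z": 0, "ax": 0, "ay": 0, "az": -1, "jaw": 1},
    {"x": 0.6, "y": -0.72, "z": 0, "ax": 0, "ay": 0, "az": -1, "jaw": 1}
  ]
}}

```text
time_s: 1.55
ee_pos: [0.2495, -0.4005, 0.2313]
ee_rot: [2.894, 1.223, -0.0]
wrist_force: [0.4, 0.1, 0.5]
opening: 0.0856
grip_force: 0.0
```

>>> {"method": "step_arm", "body": {
  "targets": [
    {"x": 0.05, "y": 0, "z": 0, "ax": 0, "ay": 0, "az": -0.1, "jaw": 1},
    {"x": 0.15, "y": 0, "z": 0, "ax": 0, "ay": 0, "az": -0.25, "jaw": 1},
    {"x": 0.3, "y": 0, "z": 0, "ax": 0, "ay": 0, "az": -0.4, "jaw": 1},
    {"x": 0.46, "y": 0, "z": 0, "ax": 0, "ay": 0, "az": -0.55, "jaw": 1},
    {"x": 0.62, "y": 0, "z": 0, "ax": 0, "ay": 0, "az": -0.7, "jaw": 1},
    {"x": 0.78, "y": 0, "z": 0, "ax": 0, "ay": 0, "az": -0.85, "jaw": 1},
    {"x": 0.9, "y": 0, "z": 0, "ax": 0, "ay": 0, "az": -0.95, "jaw": 1},
    {"x": 1, "y": 0, "z": 0, "ax": 0, "ay": 0, "az": -1, "jaw": 1},
    {"x": 1, "y": 0, "z": 0, "ax": 0, "ay": 0, "az": -1, "jaw": 1},
    {"x": 1, "y": 0, "z": 0, "ax": 0, "ay": 0, "az": -1, "jaw": 1}
  ]
}}

```text
time_s: 2.8
ee_pos: [0.3888, -0.2566, 0.2312]
ee_rot: [-2.5, -1.903, 0.001]
wrist_force: [-0.2, 0.2, 0.4]
opening: 0.0854
grip_force: 0.0
```

```bash
python3 -c "
from h import *
o,T=tool();s=snapshot('wrist');np.save('ringT.npy',T);cv2.imwrite('pics/w2.png',s['frame'][:,:,::-1])
print(o['ee_pos'],o['joints'].round(3),o['time_s'],[proj(s,P,T).round(0) for P in ((.4508,-.2093,.018),(.5294,-.0604,.054))])
plan([((.52,-.1,.23),-.5),((.49,.07,.23),-.25),((.46,.235,.2),0)])"
```

```text
[ 0.38876805 -0.2565506   0.23118337] [-0.693 -0.24   1.846 -0.     1.537 -0.424] 2.8 [array([320., 131.]), array([358., -20.])]
units [0.9307 0.4238 0.0059] az -1.0
units [ 0.8618  0.0475 -0.    ] az -0.5
units [0.8011 0.2478 0.15  ] az 0.0
```

>>> {"method": "step_arm", "body": {
  "targets": [
    {"x": 0.05, "y": 0.03, "z": 0, "ax": 0, "ay": 0, "az": -0.1, "jaw": 1},
    {"x": 0.15, "y": 0.08, "z": 0, "ax": 0, "ay": 0, "az": -0.25, "jaw": 1},
    {"x": 0.3, "y": 0.15, "z": 0, "ax": 0, "ay": 0, "az": -0.4, "jaw": 1},
    {"x": 0.45, "y": 0.22, "z": 0, "ax": 0, "ay": 0, "az": -0.55, "jaw": 1},
    {"x": 0.6, "y": 0.29, "z": 0, "ax": 0, "ay": 0, "az": -0.7, "jaw": 1},
    {"x": 0.74, "y": 0.35, "z": 0, "ax": 0, "ay": 0, "az": -0.85, "jaw": 1},
    {"x": 0.86, "y": 0.4, "z": 0, "ax": 0, "ay": 0, "az": -0.95, "jaw": 1},
    {"x": 0.93, "y": 0.42, "z": 0, "ax": 0, "ay": 0, "az": -1, "jaw": 1},
    {"x": 0.93, "y": 0.42, "z": 0, "ax": 0, "ay": 0, "az": -1, "jaw": 1},
    {"x": 0.93, "y": 0.42, "z": 0, "ax": 0, "ay": 0, "az": -1, "jaw": 1}
  ]
}}

```text
time_s: 4.1
ee_pos: [0.5192, -0.1001, 0.2313]
ee_rot: [-1.953, -2.461, 0.001]
wrist_force: [-0.3, -0.4, 0.5]
opening: 0.0854
grip_force: 0.0
```

>>> {"method": "step_arm", "body": {
  "targets": [
    {"x": 0.05, "y": 0, "z": 0, "ax": 0, "ay": 0, "az": -0.05, "jaw": 1},
    {"x": 0.15, "y": 0.01, "z": 0, "ax": 0, "ay": 0, "az": -0.1, "jaw": 1},
    {"x": 0.28, "y": 0.02, "z": 0, "ax": 0, "ay": 0, "az": -0.2, "jaw": 1},
    {"x": 0.42, "y": 0.03, "z": 0, "ax": 0, "ay": 0, "az": -0.3, "jaw": 1},
    {"x": 0.56, "y": 0.04, "z": 0, "ax": 0, "ay": 0, "az": -0.4, "jaw": 1},
    {"x": 0.7, "y": 0.05, "z": 0, "ax": 0, "ay": 0, "az": -0.45, "jaw": 1},
    {"x": 0.8, "y": 0.05, "z": 0, "ax": 0, "ay": 0, "az": -0.5, "jaw": 1},
    {"x": 0.86, "y": 0.05, "z": 0, "ax": 0, "ay": 0, "az": -0.5, "jaw": 1},
    {"x": 0.86, "y": 0.05, "z": 0, "ax": 0, "ay": 0, "az": -0.5, "jaw": 1},
    {"x": 0.86, "y": 0.05, "z": 0, "ax": 0, "ay": 0, "az": -0.5, "jaw": 1}
  ]
}}

```text
time_s: 5.35
ee_pos: [0.4901, 0.0699, 0.2313]
ee_rot: [1.63, 2.685, -0.0]
wrist_force: [-1.0, -0.1, 0.7]
opening: 0.0852
grip_force: 0.0
```

>>> {"method": "step_arm", "body": {
  "targets": [
    {"x": 0.05, "y": 0.02, "z": 0.01, "ax": 0, "ay": 0, "az": 0, "jaw": 1},
    {"x": 0.15, "y": 0.05, "z": 0.03, "ax": 0, "ay": 0, "az": 0, "jaw": 0.5},
    {"x": 0.28, "y": 0.09, "z": 0.05, "ax": 0, "ay": 0, "az": 0, "jaw": 0},
    {"x": 0.41, "y": 0.13, "z": 0.08, "ax": 0, "ay": 0, "az": 0, "jaw": 0},
    {"x": 0.54, "y": 0.17, "z": 0.11, "ax": 0, "ay": 0, "az": 0, "jaw": 0},
    {"x": 0.66, "y": 0.21, "z": 0.13, "ax": 0, "ay": 0, "az": 0, "jaw": 0},
    {"x": 0.75, "y": 0.24, "z": 0.15, "ax": 0, "ay": 0, "az": 0, "jaw": 0},
    {"x": 0.8, "y": 0.25, "z": 0.15, "ax": 0, "ay": 0, "az": 0, "jaw": 0},
    {"x": 0.8, "y": 0.25, "z": 0.15, "ax": 0, "ay": 0, "az": 0, "jaw": 0},
    {"x": 0.8, "y": 0.25, "z": 0.15, "ax": 0, "ay": 0, "az": 0, "jaw": 0}
  ]
}}

```text
time_s: 6.6
ee_pos: [0.4608, 0.2347, 0.2015]
ee_rot: [1.63, 2.685, 0.0]
wrist_force: [0.3, -0.1, 0.1]
opening: 0.0429
grip_force: 0.0
```

```bash
cat > look.py <<'E'
import sys
from h import *
o,T=tool();s=snapshot('wrist');n=sys.argv[1];np.save(n+'T.npy',T)
cv2.imwrite(f'pics/{n}.png',cv2.resize(s['frame'][:,:,::-1],(800,600),interpolation=cv2.INTER_CUBIC))
cv2.imwrite(f'pics/{n}raw.png',s['frame'][:,:,::-1])
print(o['ee_pos'],o['joints'].round(3),o['time_s'],o['opening'],T[:3,:2].T.round(4))
print([(proj(s,P,T)/.7).round(0) for P in ((.466,.244,.007),(.5294,-.0604,.054),(.4508,-.2093,.018))])
E
python3 look.py disk1
```

```text
[0.4608312  0.23469544 0.20151236] [ 0.372 -0.079  1.756 -0.     1.465 -0.107] 6.6 0.0428879924105757 [[-4.613e-01  8.872e-01 -4.000e-04]
 [ 8.872e-01  4.613e-01  3.000e-04]]
[array([408., 264.]), array([315., 594.]), array([212., 608.])]
```

View pics/disk1.png

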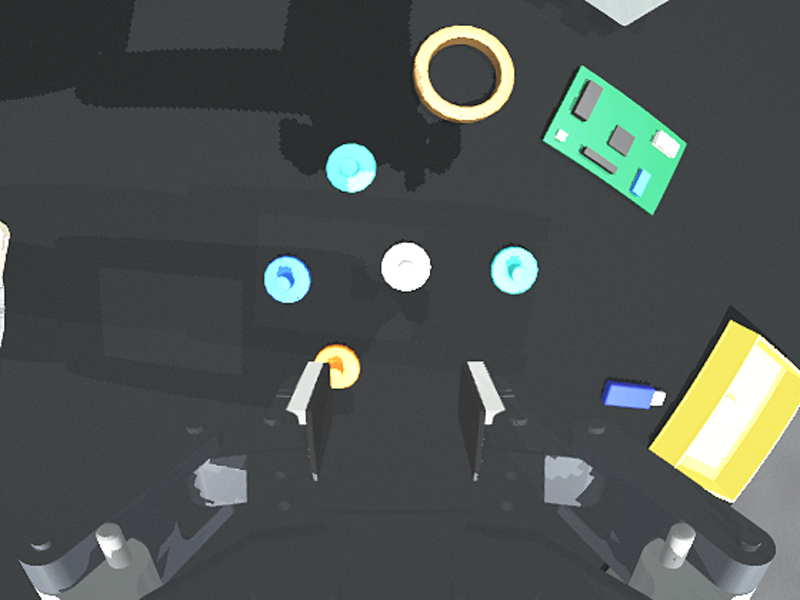

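The disk shows at (406,266), close to where I predicted it. I'll get its exact centre with a threshold.

```bash
python3 - <<'E'
from h import *
f=cv2.imread('pics/disk1raw.png');T=np.load('disk1T.npy');s=snapshot('wrist')
m=(f.min(2)>120).astype(np.uint8)
n,l,st,c=cv2.connectedComponentsWithStats(m)
i=[k for k in range(1,n) if np.hypot(*(c[k]-np.array([284,186])))<15 and st[k,4]>200]
for k in i:
    cn=max(cv2.findContours((l==k).astype(np.uint8),0,1)[0],key=len);e=cv2.fitEllipse(cn);print(st[k],c[k],e)
    P=at(s,e[0],.006,T);print(P); plan([((P[0],P[1],.03),0)])
E
```

```text
[267 170  35  34 928] [283.76939655 186.35560345] ((283.75555419921875, 186.35003662109375), (33.26781463623047, 33.73530197143555), 75.01171112060547)
[0.46512431 0.24137557 0.006     ]
units [0.0202 0.0342 0.8575] az 0.0
```

>>> {"method": "step_arm", "body": {
  "targets": [
    {"x": 0.01, "y": 0.02, "z": 0.06, "ax": 0, "ay": 0, "az": 0, "jaw": 0},
    {"x": 0.02, "y": 0.034, "z": 0.2, "ax": 0, "ay": 0, "az": 0, "jaw": 0},
    {"x": 0.02, "y": 0.034, "z": 0.36, "ax": 0, "ay": 0, "az": 0, "jaw": 0},
    {"x": 0.02, "y": 0.034, "z": 0.52, "ax": 0, "ay": 0, "az": 0, "jaw": 0},
    {"x": 0.02, "y": 0.034, "z": 0.68, "ax": 0, "ay": 0, "az": 0, "jaw": 0},
    {"x": 0.02, "y": 0.034, "z": 0.8, "ax": 0, "ay": 0, "az": 0, "jaw": 0},
    {"x": 0.02, "y": 0.034, "z": 0.88, "ax": 0, "ay": 0, "az": 0, "jaw": 0},
    {"x": 0.02, "y": 0.034, "z": 0.93, "ax": 0, "ay": 0, "az": 0, "jaw": 0},
    {"x": 0.02, "y": 0.034, "z": 0.955, "ax": 0, "ay": 0, "az": 0, "jaw": 0},
    {"x": 0.02, "y": 0.034, "z": 0.955, "ax": 0, "ay": 0, "az": 0, "jaw": 0}
  ]
}}

```text
time_s: 7.95
ee_pos: [0.465, 0.242, 0.0105]
ee_rot: [1.63, 2.686, 0.001]
wrist_force: [-0.8, 0.9, 0.6]
opening: 0.0428
grip_force: 0.0
```

>>> {"method": "step_arm", "body": {
  "targets": [
    {"x": 0, "y": 0, "z": 0, "ax": 0, "ay": 0, "az": 0, "jaw": -0.3},
    {"x": 0, "y": 0, "z": 0, "ax": 0, "ay": 0, "az": 0, "jaw": -0.6},
    {"x": 0, "y": 0, "z": 0, "ax": 0, "ay": 0, "az": 0, "jaw": -0.8},
    {"x": 0, "y": 0, "z": 0, "ax": 0, "ay": 0, "az": 0, "jaw": -1},
    {"x": 0, "y": 0, "z": 0, "ax": 0, "ay": 0, "az": 0, "jaw": -1},
    {"x": 0, "y": 0, "z": 0, "ax": 0, "ay": 0, "az": 0, "jaw": -1},
    {"x": 0, "y": 0, "z": 0, "ax": 0, "ay": 0, "az": 0, "jaw": -1},
    {"x": 0, "y": 0, "z": -0.05, "ax": 0, "ay": 0, "az": 0, "jaw": -1},
    {"x": 0, "y": 0, "z": -0.2, "ax": 0, "ay": 0, "az": 0, "jaw": -1},
    {"x": 0, "y": 0, "z": -0.4, "ax": 0, "ay": 0, "az": 0, "jaw": -1}
  ]
}}

```text
time_s: 9.2
ee_pos: [0.4637, 0.2415, 0.0905]
ee_rot: [-1.629, -2.685, 0.003]
wrist_force: [0.7, 0.3, -0.2]
opening: 0.0097
grip_force: 58.6
```

```bash
python3 -c "
from h import *
o,T=tool();print(o['ee_pos'],o['opening'],o['grip_force'],o['wrist_force'])
plan([((.485,.07,.2),0),((.523,-.067,.2),0)])"
```

```text
[0.4636632  0.24148716 0.09046012] 0.009688232826704753 58.584043979644775 [ 0.73065823  0.25124212 -0.15713101]
units [-0.8097 -0.3027 -0.5472] az 0.0
units [-6.953e-01 -1.478e-01  2.000e-04] az 0.0
```

>>> {"method": "step_arm", "body": {
  "targets": [
    {"x": -0.04, "y": -0.01, "z": -0.08, "ax": 0, "ay": 0, "az": 0, "jaw": -1},
    {"x": -0.12, "y": -0.04, "z": -0.2, "ax": 0, "ay": 0, "az": 0, "jaw": -1},
    {"x": -0.24, "y": -0.09, "z": -0.34, "ax": 0, "ay": 0, "az": 0, "jaw": -1},
    {"x": -0.36, "y": -0.13, "z": -0.48, "ax": 0, "ay": 0, "az": 0, "jaw": -1},
    {"x": -0.48, "y": -0.18, "z": -0.6, "ax": 0, "ay": 0, "az": 0, "jaw": -1},
    {"x": -0.6, "y": -0.22, "z": -0.7, "ax": 0, "ay": 0, "az": 0, "jaw": -1},
    {"x": -0.7, "y": -0.26, "z": -0.77, "ax": 0, "ay": 0, "az": 0, "jaw": -1},
    {"x": -0.77, "y": -0.29, "z": -0.79, "ax": 0, "ay": 0, "az": 0, "jaw": -1},
    {"x": -0.81, "y": -0.3, "z": -0.795, "ax": 0, "ay": 0, "az": 0, "jaw": -1},
    {"x": -0.81, "y": -0.3, "z": -0.795, "ax": 0, "ay": 0, "az": 0, "jaw": -1}
  ]
}}

```text
time_s: 10.45
ee_pos: [0.486, 0.0702, 0.2483]
ee_rot: [-1.63, -2.684, 0.001]
wrist_force: [0.1, 0.6, -0.3]
opening: 0.0096
grip_force: 58.6
```

>>> {"method": "step_arm", "body": {
  "targets": [
    {"x": -0.05, "y": -0.01, "z": 0, "ax": 0, "ay": 0, "az": 0, "jaw": -1},
    {"x": -0.14, "y": -0.03, "z": 0, "ax": 0, "ay": 0, "az": 0, "jaw": -1},
    {"x": -0.26, "y": -0.05, "z": 0, "ax": 0, "ay": 0, "az": 0, "jaw": -1},
    {"x": -0.38, "y": -0.08, "z": 0, "ax": 0, "ay": 0, "az": 0, "jaw": -1},
    {"x": -0.5, "y": -0.1, "z": 0, "ax": 0, "ay": 0, "az": 0, "jaw": -1},
    {"x": -0.6, "y": -0.12, "z": 0, "ax": 0, "ay": 0, "az": 0, "jaw": -1},
    {"x": -0.67, "y": -0.14, "z": 0, "ax": 0, "ay": 0, "az": 0, "jaw": -1},
    {"x": -0.7, "y": -0.14, "z": 0, "ax": 0, "ay": 0, "az": 0, "jaw": -1},
    {"x": -0.7, "y": -0.14, "z": 0, "ax": 0, "ay": 0, "az": 0, "jaw": -1},
    {"x": -0.7, "y": -0.14, "z": 0, "ax": 0, "ay": 0, "az": 0, "jaw": -1}
  ]
}}

```text
time_s: 11.7
ee_pos: [0.5261, -0.066, 0.2493]
ee_rot: [-1.629, -2.686, -0.0]
wrist_force: [0.7, -0.2, 0.1]
opening: 0.0095
grip_force: 58.6
```

```bash
python3 look.py mouth1
```

```text
[ 0.52605875 -0.0660111   0.24930812] [-0.222 -0.066  1.656  0.     1.552 -0.702] 11.7 0.00953552843592978 [[-4.623e-01  8.867e-01  3.000e-04]
 [ 8.867e-01  4.623e-01  1.000e-04]]
[array([499., -69.]), array([404., 267.]), array([248., 366.])]
```

View pics/mouth1.png

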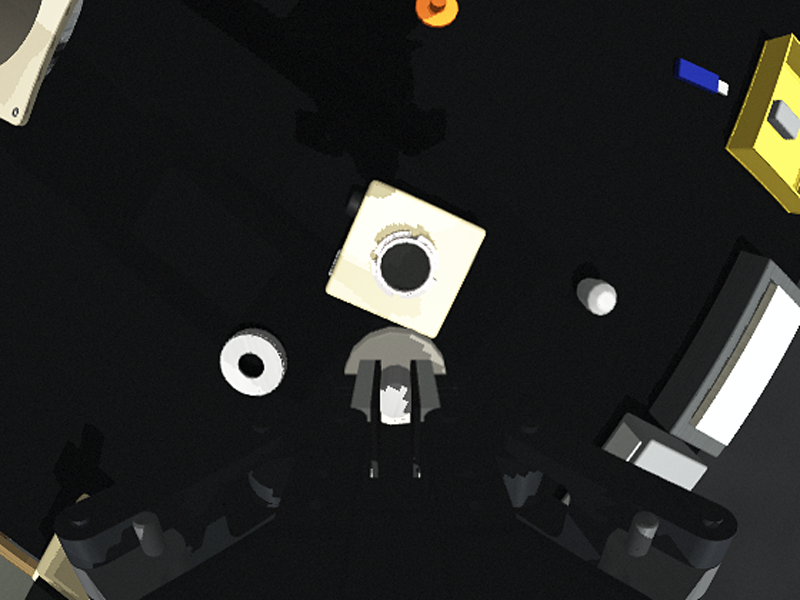

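```bash
python3 - <<'E'
from h import *
f=cv2.imread('pics/mouth1raw.png')
a=cv2.resize(f[155:215,250:320],None,fx=8,fy=8,interpolation=cv2.INTER_CUBIC)
b=cv2.resize(f[225:305,230:320],None,fx=5.5,fy=5.5,interpolation=cv2.INTER_CUBIC)
b=np.clip(b.astype(float)*1.8,0,255).astype(np.uint8)
h=560;im=np.zeros((480,560,3),np.uint8);im[:480,:560]=a
cv2.imwrite('pics/mcrop.png',im)
T=np.load('mouth1T.npy');s=snapshot('wrist');M=at(s,(404.5*.7,267*.7),.054,T);print(M)
for r,z in((.019,.054),(.019,.05),(.022,.054)):
    print(r,z,[(proj(s,M*[1,1,0]+[r*np.cos(t),r*np.sin(t),z],T)-[250,155])*8//1 for t in np.arange(0,6.28,1.57)+1.1])
E
```

```text
[ 0.52994143 -0.06001474  0.054     ]
0.019 0.054 [array([383., 173.]), array([181., 138.]), array([148., 336.]), array([347., 369.])]
0.019 0.05 [array([381., 168.]), array([181., 134.]), array([148., 330.]), array([345., 363.])]
0.022 0.054 [array([402., 160.]), array([168., 120.]), array([129., 349.]), array([359., 387.])]
```

View pics/mcrop.png

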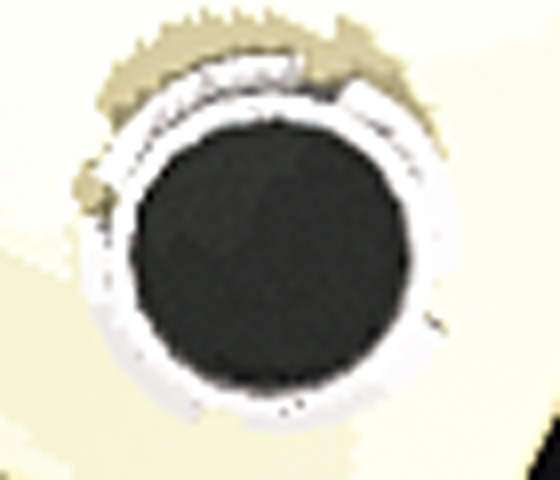

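The mouth's bore shows as a dark circle centred at (271.5,255.5) in the crop, about 35 px across in the raw image. That fits 38 mm. Next I'll check how the disk sits in the grip with an overlay.

```bash
python3 - <<'E'
from h import *
f=cv2.imread('pics/mouth1raw.png');T=np.load('mouth1T.npy');s=snapshot('wrist')
print(T[:2,3])
print("M",at(s,(283.55,186.8),.054,T))
b=cv2.resize(f[220:310,225:325],None,fx=6,fy=6,interpolation=cv2.INTER_CUBIC)
b=np.clip(b.astype(float)*2.2,0,255).astype(np.uint8)
t=np.arange(0,6.29,.05)
def dr(r,x,y,z,col):
    p=[(proj(s,(T@np.array([x+r*np.cos(a),y+r*np.sin(a),z,1]))[:3],T)-[225,220])*6+2.5 for a in t]
    cv2.polylines(b,[np.array(p).astype(np.int32)],False,col,1)
dr(.018,0,0,.0035,(0,255,0));dr(.018,0,0,.0105,(255,255,0));dr(.0065,0,0,-.0125,(0,0,255))
cv2.imwrite('pics/hcrop.png',b)
E
```

```text
[ 0.52605875 -0.0660111 ]
M [ 0.53026483 -0.0597239   0.054     ]
```

View pics/hcrop.png

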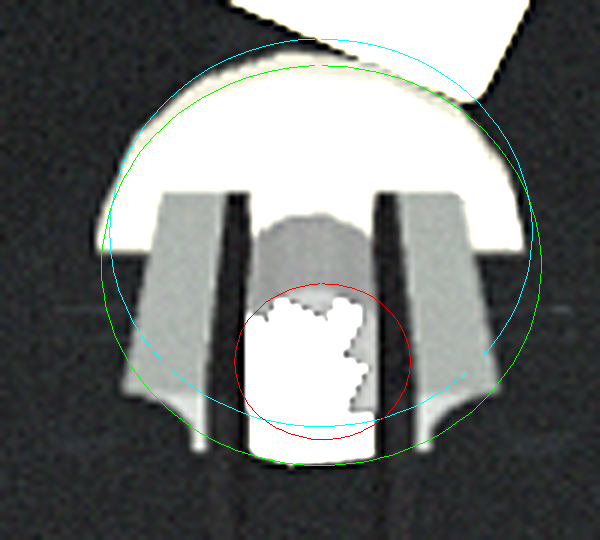

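>>> {"method": "step_arm", "body": {
  "targets": [
    {"x": 0.01, "y": 0.02, "z": 0.06, "ax": 0, "ay": 0, "az": 0, "jaw": -1},
    {"x": 0.0215, "y": 0.037, "z": 0.18, "ax": 0, "ay": 0, "az": 0, "jaw": -1},
    {"x": 0.0215, "y": 0.037, "z": 0.32, "ax": 0, "ay": 0, "az": 0, "jaw": -1},
    {"x": 0.0215, "y": 0.037, "z": 0.47, "ax": 0, "ay": 0, "az": 0, "jaw": -1},
    {"x": 0.0215, "y": 0.037, "z": 0.61, "ax": 0, "ay": 0, "az": 0, "jaw": -1},
    {"x": 0.0215, "y": 0.037, "z": 0.74, "ax": 0, "ay": 0, "az": 0, "jaw": -1},
    {"x": 0.0215, "y": 0.037, "z": 0.83, "ax": 0, "ay": 0, "az": 0, "jaw": -1},
    {"x": 0.0215, "y": 0.037, "z": 0.87, "ax": 0, "ay": 0, "az": 0, "jaw": -1},
    {"x": 0.0215, "y": 0.037, "z": 0.887, "ax": 0, "ay": 0, "az": 0, "jaw": -1},
    {"x": 0.0215, "y": 0.037, "z": 0.887, "ax": 0, "ay": 0, "az": 0, "jaw": -1}
  ]
}}

```text
time_s: 13.1
ee_pos: [0.5312, -0.0595, 0.0725]
ee_rot: [1.629, 2.685, 0.001]
wrist_force: [0.4, -0.8, 0.3]
opening: 0.0098
grip_force: 58.6
```

```bash
python3 look.py hov1; python3 - <<'E'
from h import *
f=cv2.imread('pics/hov1raw.png')
b=cv2.resize(f[200:310,205:345],None,fx=5.5,fy=5.5,interpolation=cv2.INTER_CUBIC)
cv2.imwrite('pics/hovc.png',np.clip(b.astype(float)**.8*2.2*.9,0,255).astype(np.uint8))
E
```

```text
[ 0.5312288  -0.05946228  0.07251961] [-0.207  0.09   1.832  0.     1.218 -0.687] 13.1 0.009753401058292222 [[-4.618e-01  8.870e-01 -7.000e-04]
 [ 8.870e-01  4.618e-01  8.000e-04]]
[array([ 544., -196.]), array([392., 363.]), array([155., 484.])]
```

View pics/hovc.png

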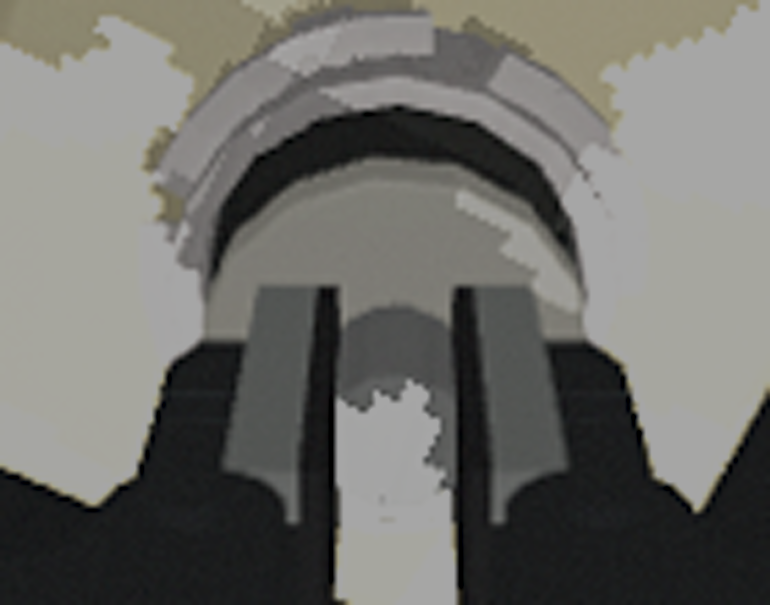

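The disk sits centred between the pads. The bore arc's apex is near (398,105) and the disk's lower rim apex near (395,157) in the crop. I'll fit both circles.

```bash
python3 - <<'E'
from h import *
from scipy.optimize import least_squares
T=np.load('hov1T.npy');s=snapshot('wrist');f=cv2.imread('pics/hov1raw.png').astype(float).mean(2)
def tr(L): return (np.array(L,float)+.5)/5.5-.5+[205,200]
bore=tr([(215,240),(250,165),(300,132),(398,106),(480,118),(540,165),(575,220)])
disk=tr([(210,275),(250,217),(300,180),(395,157),(470,170),(535,215),(577,265)])
def fit(L,r,z,free=False):
    # point-wise: intersect rays with plane z and fit circle of radius r
    def res(c):
        zz=c[2] if free else z
        P=np.array([at(s,p,zz,T)[:2] for p in L]);return np.hypot(*(P-c[:2]).T)-r
    q=least_squares(res,[.53,-.06]+([z] if free else []));c=q.x
    Rt=T[:3,:3].T@(np.array([c[0],c[1],0])-T[:3,3])
    print("world",c.round(4),"tool xy mm",(Rt[:2]*1e3).round(2),"res mm",(q.fun*1e3).round(2))
fit(bore,.019,.054);fit(bore,.019,.054,True)
fit(disk,.018,T[2,3]-.0105);fit(disk,.018,T[2,3]-.0105,True)
E
```

```text
world [ 0.5306 -0.0594] tool xy mm [ 0.42 -0.6 ] res mm [-0.53  0.26 -0.12  0.01  0.41 -0.19 -0.44]
world [ 0.5313 -0.0608  0.0476] tool xy mm [-1.21 -0.63] res mm [-0.11  0.34 -0.23 -0.21  0.31 -0.08 -0.04]
world [ 0.5309 -0.0608] tool xy mm [-0.97 -0.92] res mm [ 0.21 -0.04 -0.05 -0.03  0.05 -0.23  0.32]
world [ 0.5305 -0.0599  0.0652] tool xy mm [-0.05 -0.92] res mm [ 0.02 -0.08  0.01  0.07  0.11 -0.27  0.13]
```

>>> {"method": "step_arm", "body": {
  "targets": [
    {"x": 0.003, "y": 0.001, "z": 0, "ax": 0, "ay": 0, "az": 0, "jaw": -1},
    {"x": 0.005, "y": 0.001, "z": 0.01, "ax": 0, "ay": 0, "az": 0, "jaw": -1},
    {"x": 0.005, "y": 0.001, "z": 0.02, "ax": 0, "ay": 0, "az": 0, "jaw": -1},
    {"x": 0.005, "y": 0.001, "z": 0.03, "ax": 0, "ay": 0, "az": 0, "jaw": -1},
    {"x": 0.005, "y": 0.001, "z": 0.035, "ax": 0, "ay": 0, "az": 0, "jaw": -1},
    {"x": 0.005, "y": 0.001, "z": 0.038, "ax": 0, "ay": 0, "az": 0, "jaw": -1},
    {"x": 0.005, "y": 0.001, "z": 0.04, "ax": 0, "ay": 0, "az": 0, "jaw": -1},
    {"x": 0.005, "y": 0.001, "z": 0.042, "ax": 0, "ay": 0, "az": 0, "jaw": -1},
    {"x": 0.005, "y": 0.001, "z": 0.042, "ax": 0, "ay": 0, "az": 0, "jaw": -1},
    {"x": 0.005, "y": 0.001, "z": 0.042, "ax": 0, "ay": 0, "az": 0, "jaw": -1}
  ]
}}

```text
time_s: 14.45
ee_pos: [0.5304, -0.0584, 0.0635]
ee_rot: [1.63, 2.686, 0.0]
wrist_force: [-0.2, -0.5, 0.1]
opening: 0.0098
grip_force: 58.6
```

```bash
python3 look.py hov2; python3 - <<'E'
from h import *
print(get_obs()['wrist_force'],get_obs()['torque'])
f=cv2.imread('pics/hov2raw.png')
b=cv2.resize(f[200:310,205:345],None,fx=5.5,fy=5.5,interpolation=cv2.INTER_CUBIC)
cv2.imwrite('pics/hovc2.png',np.clip(b.astype(float)**.8*2,0,255).astype(np.uint8))
E
```

```text
[ 0.53041973 -0.05837328  0.06351973] [-0.206  0.101  1.839  0.     1.202 -0.686] 14.45 0.009770839016918586 [[-0.4618  0.887  -0.    ]
 [ 0.887   0.4618  0.    ]]
[array([ 549., -204.]), array([392., 376.]), array([150., 495.])]
[-0.78993389 -0.56082073 -0.51725967] [-0.00352535 -0.0049072   0.03117623]
```

View pics/hovc2.png

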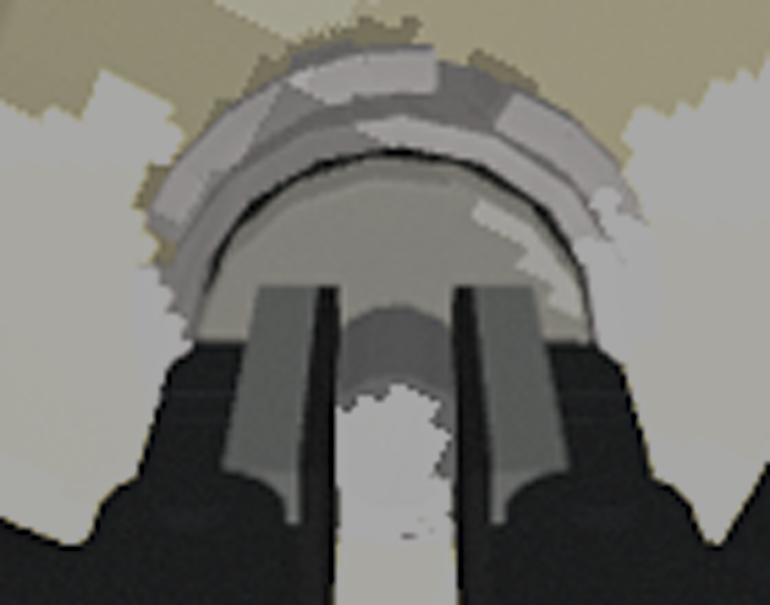

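>>> {"method": "step_arm", "body": {
  "targets": [
    {"x": 0, "y": 0, "z": 0.003, "ax": 0, "ay": 0, "az": 0, "jaw": -1},
    {"x": 0, "y": 0, "z": 0.006, "ax": 0, "ay": 0, "az": 0, "jaw": -1},
    {"x": 0, "y": 0, "z": 0.009, "ax": 0, "ay": 0, "az": 0, "jaw": -1},
    {"x": 0, "y": 0, "z": 0.012, "ax": 0, "ay": 0, "az": 0, "jaw": -1},
    {"x": 0, "y": 0, "z": 0.014, "ax": 0, "ay": 0, "az": 0, "jaw": -1},
    {"x": 0, "y": 0, "z": 0.015, "ax": 0, "ay": 0, "az": 0, "jaw": -1},
    {"x": 0, "y": 0, "z": 0.016, "ax": 0, "ay": 0, "az": 0, "jaw": -1},
    {"x": 0, "y": 0, "z": 0.016, "ax": 0, "ay": 0, "az": 0, "jaw": -1},
    {"x": 0, "y": 0, "z": 0.016, "ax": 0, "ay": 0, "az": 0, "jaw": -1},
    {"x": 0, "y": 0, "z": 0.016, "ax": 0, "ay": 0, "az": 0, "jaw": -1}
  ]
}}

```text
time_s: 15.75
ee_pos: [0.5304, -0.0584, 0.0604]
ee_rot: [1.63, 2.686, 0.0]
wrist_force: [-2.3, -0.8, 4.4]
opening: 0.0097
grip_force: 58.9
```

>>> {"method": "step_arm", "body": {
  "targets": [
    {"x": 0, "y": 0, "z": 0, "ax": 0, "ay": 0, "az": 0, "jaw": -0.6},
    {"x": 0, "y": 0, "z": 0, "ax": 0, "ay": 0, "az": 0, "jaw": -0.4},
    {"x": 0, "y": 0, "z": 0, "ax": 0, "ay": 0, "az": 0, "jaw": -0.2},
    {"x": 0, "y": 0, "z": 0, "ax": 0, "ay": 0, "az": 0, "jaw": -0.2},
    {"x": 0, "y": 0, "z": -0.02, "ax": 0, "ay": 0, "az": 0, "jaw": 0},
    {"x": 0, "y": 0, "z": -0.1, "ax": 0, "ay": 0, "az": 0, "jaw": 0.5},
    {"x": 0, "y": 0, "z": -0.25, "ax": 0, "ay": 0, "az": 0, "jaw": 1},
    {"x": 0, "y": 0, "z": -0.4, "ax": 0, "ay": 0, "az": 0, "jaw": 1},
    {"x": 0, "y": 0, "z": -0.55, "ax": 0, "ay": 0, "az": 0, "jaw": 1},
    {"x": 0, "y": 0, "z": -0.64, "ax": 0, "ay": 0, "az": 0, "jaw": 1}
  ]
}}

```text
time_s: 17.0
ee_pos: [0.5314, -0.0586, 0.1914]
ee_rot: [1.628, 2.683, 0.002]
wrist_force: [0.3, 0.8, 0.9]
opening: 0.0855
grip_force: 0.0
```

```bash
python3 look.py seat1; python3 - <<'E'
from h import *
f=cv2.imread('pics/seat1raw.png');T=np.load('seat1T.npy');s=snapshot('wrist')
c=np.array([proj(s,(.5304,-.0594,.057),T)]).astype(int)[0];print(c)
b=cv2.resize(f[c[1]-45:c[1]+45,c[0]-50:c[0]+50],None,fx=6,fy=6,interpolation=cv2.INTER_CUBIC)
cv2.imwrite('pics/seatc.png',b)
E
```

```text
[ 0.53142769 -0.05855756  0.19143564] [-0.206 -0.028  1.725  0.     1.441 -0.686] 17.0 0.0854747812944645 [[-0.4618  0.887  -0.0023]
 [ 0.887   0.4618  0.0028]]
[array([ 502., -100.]), array([391., 290.]), array([218., 398.])]
[275 203]
```

View pics/seatc.png

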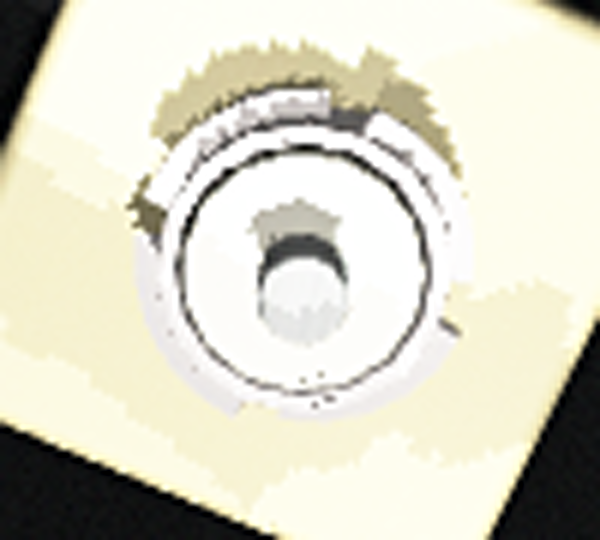

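The disk is seated: the gap around it is even, centred at about (305,270) in the crop, and the post is upright. Next is the ring.

```bash
python3 - <<'E'
from h import *
s=snapshot('wrist');T=np.load('seat1T.npy')
print("mouth seat1",at(s,(275.5,202.6),.0555,T));
o,T2=tool();print(o['ee_pos'],T2[2,:2])
T1=np.load('mouth1T.npy');r=at(s,np.array((252,364))*.7,.018,T1);print("ring",r)
plan([((r[0],r[1],.192),0),((r[0],r[1],.152),0)])
E
```

```text
mouth seat1 [ 0.53022782 -0.05908342  0.0555    ]
[ 0.5311047  -0.05849817  0.18947895] [-0.00149174  0.00181594]
ring [ 0.45339458 -0.2056228   0.018     ]
units [-0.4731 -0.6843 -0.0131] az 0.0
units [ 0.0003 -0.0004  0.2   ] az 0.0
```

>>> {"method": "step_arm", "body": {
  "targets": [
    {"x": -0.03, "y": -0.04, "z": 0, "ax": 0, "ay": 0, "az": 0, "jaw": 1},
    {"x": -0.08, "y": -0.12, "z": 0, "ax": 0, "ay": 0, "az": 0, "jaw": 1},
    {"x": -0.16, "y": -0.23, "z": 0, "ax": 0, "ay": 0, "az": 0, "jaw": 1},
    {"x": -0.25, "y": -0.36, "z": 0, "ax": 0, "ay": 0, "az": 0, "jaw": 1},
    {"x": -0.34, "y": -0.49, "z": 0.05, "ax": 0, "ay": 0, "az": 0, "jaw": 1},
    {"x": -0.41, "y": -0.6, "z": 0.12, "ax": 0, "ay": 0, "az": 0, "jaw": 1},
    {"x": -0.45, "y": -0.66, "z": 0.17, "ax": 0, "ay": 0, "az": 0, "jaw": 1},
    {"x": -0.473, "y": -0.684, "z": 0.187, "ax": 0, "ay": 0, "az": 0, "jaw": 1},
    {"x": -0.473, "y": -0.684, "z": 0.187, "ax": 0, "ay": 0, "az": 0, "jaw": 1},
    {"x": -0.473, "y": -0.684, "z": 0.187, "ax": 0, "ay": 0, "az": 0, "jaw": 1}
  ]
}}

```text
time_s: 18.4
ee_pos: [0.4534, -0.2051, 0.1514]
ee_rot: [1.628, 2.686, 0.0]
wrist_force: [-0.4, -0.4, 0.0]
opening: 0.0852
grip_force: 0.0
```

```bash
python3 look.py ring1; python3 - <<'E'
from h import *
f=cv2.imread('pics/ring1raw.png');T=np.load('ring1T.npy');s=snapshot('wrist');g=f.min(2)
c=proj(s,(.4534,-.2056,.018),T);print(c)
for th in (90,130):
    m=(g>th).astype(np.uint8)
    cs,h=cv2.findContours(m,cv2.RETR_CCOMP,cv2.CHAIN_APPROX_NONE)
    for k,cn in enumerate(cs):
        if len(cn)<40: continue
        e=cv2.fitEllipse(cn)
        if np.hypot(*(np.array(e[0])-c))<20: print(th,'hole' if h[0][k][3]>=0 else 'outer',np.round(e[0],2),np.round(e[1],1),at(s,e[0],.018,T).round(4))
print(f[200-0::4,int(c[0])].mean(1).astype(int)[:20], f.shape)
E
```

```text
[ 0.45335563 -0.2050974   0.1514136 ] [-0.528 -0.097  1.866  0.     1.372 -1.009] 18.4 0.08517421621858115 [[-4.624e-01  8.867e-01 -5.000e-04]
 [ 8.867e-01  4.624e-01  6.000e-04]]
[array([ 662., -167.]), array([638., 145.]), array([389., 295.])]
[277.11588638 204.15405956]
90 outer [274.82 204.14] [66.  67.5] [ 0.4516 -0.2065  0.018 ]
90 hole [274.64 205.15] [28.2 29.2] [ 0.4519 -0.2074  0.018 ]
130 outer [274.78 204.39] [65.4 67.2] [ 0.4517 -0.2067  0.018 ]
130 hole [274.65 205.27] [28.8 29.5] [ 0.452  -0.2075  0.018 ]
[ 17  15   5   8  11 238 226 226 227 228  14  13  18  14  15  15  16  18
  17  18] (420, 560, 3)
```

>>> {"method": "step_arm", "body": {
  "targets": [
    {"x": -0.002, "y": -0.003, "z": 0.04, "ax": 0, "ay": 0, "az": 0, "jaw": 1},
    {"x": -0.005, "y": -0.007, "z": 0.13, "ax": 0, "ay": 0, "az": 0, "jaw": 1},
    {"x": -0.005, "y": -0.007, "z": 0.25, "ax": 0, "ay": 0, "az": 0, "jaw": 1},
    {"x": -0.005, "y": -0.007, "z": 0.38, "ax": 0, "ay": 0, "az": 0, "jaw": 1},
    {"x": -0.005, "y": -0.007, "z": 0.51, "ax": 0, "ay": 0, "az": 0, "jaw": 1},
    {"x": -0.005, "y": -0.007, "z": 0.62, "ax": 0, "ay": 0, "az": 0, "jaw": 1},
    {"x": -0.005, "y": -0.007, "z": 0.69, "ax": 0, "ay": 0, "az": 0, "jaw": 1},
    {"x": -0.005, "y": -0.007, "z": 0.735, "ax": 0, "ay": 0, "az": 0, "jaw": 1},
    {"x": -0.005, "y": -0.007, "z": 0.757, "ax": 0, "ay": 0, "az": 0, "jaw": 1},
    {"x": -0.005, "y": -0.007, "z": 0.762, "ax": 0, "ay": 0, "az": 0, "jaw": 1}
  ]
}}

```text
time_s: 19.75
ee_pos: [0.4522, -0.2072, -0.0013]
ee_rot: [1.629, 2.685, 0.0]
wrist_force: [0.6, 1.0, 0.4]
opening: 0.0856
grip_force: 0.0
```

>>> {"method": "step_arm", "body": {
  "targets": [
    {"x": 0, "y": 0, "z": 0, "ax": 0, "ay": 0, "az": 0, "jaw": 0.7},
    {"x": 0, "y": 0, "z": 0, "ax": 0, "ay": 0, "az": 0, "jaw": 0.5},
    {"x": 0, "y": 0, "z": 0, "ax": 0, "ay": 0, "az": 0, "jaw": 0.3},
    {"x": 0, "y": 0, "z": 0, "ax": 0, "ay": 0, "az": 0, "jaw": -0.2},
    {"x": 0, "y": 0, "z": 0, "ax": 0, "ay": 0, "az": 0, "jaw": -1},
    {"x": 0, "y": 0, "z": 0, "ax": 0, "ay": 0, "az": 0, "jaw": -1},
    {"x": 0, "y": 0, "z": -0.02, "ax": 0, "ay": 0, "az": 0, "jaw": -1},
    {"x": 0, "y": 0, "z": -0.12, "ax": 0, "ay": 0, "az": 0, "jaw": -1},
    {"x": 0, "y": 0, "z": -0.3, "ax": 0, "ay": 0, "az": 0, "jaw": -1},
    {"x": 0, "y": 0, "z": -0.5, "ax": 0, "ay": 0, "az": 0, "jaw": -1}
  ]
}}

```text
time_s: 21.0
ee_pos: [0.4512, -0.2066, 0.0989]
ee_rot: [-1.629, -2.684, 0.0]
wrist_force: [-0.0, -0.7, -0.4]
opening: 0.0578
grip_force: 64.4
```

```bash
python3 - <<'E'
from h import *
o,T=tool();print(o['ee_pos'],o['wrist_force'],o['opening'])
plan([((.5309,-.0590,.118),0)])
E
```

```text
[ 0.451248   -0.20659933  0.09894962] [-0.00327989 -0.70559852 -0.36120179] 0.05782353599579167
units [ 0.4709  0.6939 -0.0952] az 0.0
```

>>> {"method": "step_arm", "body": {
  "targets": [
    {"x": 0.03, "y": 0.04, "z": -0.02, "ax": 0, "ay": 0, "az": 0, "jaw": -1},
    {"x": 0.08, "y": 0.12, "z": -0.02, "ax": 0, "ay": 0, "az": 0, "jaw": -1},
    {"x": 0.16, "y": 0.23, "z": -0.02, "ax": 0, "ay": 0, "az": 0, "jaw": -1},
    {"x": 0.25, "y": 0.36, "z": -0.02, "ax": 0, "ay": 0, "az": 0, "jaw": -1},
    {"x": 0.33, "y": 0.49, "z": -0.02, "ax": 0, "ay": 0, "az": 0, "jaw": -1},
    {"x": 0.4, "y": 0.59, "z": -0.02, "ax": 0, "ay": 0, "az": 0, "jaw": -1},
    {"x": 0.45, "y": 0.66, "z": -0.02, "ax": 0, "ay": 0, "az": 0, "jaw": -1},
    {"x": 0.47, "y": 0.694, "z": -0.02, "ax": 0, "ay": 0, "az": 0, "jaw": -1},
    {"x": 0.47, "y": 0.694, "z": -0.02, "ax": 0, "ay": 0, "az": 0, "jaw": -1},
    {"x": 0.47, "y": 0.694, "z": -0.02, "ax": 0, "ay": 0, "az": 0, "jaw": -1}
  ]
}}

```text
time_s: 22.25
ee_pos: [0.5314, -0.0601, 0.1024]
ee_rot: [-1.63, -2.685, 0.001]
wrist_force: [-0.0, 0.1, -1.2]
opening: 0.0578
grip_force: 64.4
```

```bash
python3 look.py rh; python3 - <<'E'
from h import *
f=cv2.imread('pics/rhraw.png');T=np.load('rhT.npy');s=snapshot('wrist')
plan([((.5310,-.0592,.06),0)])
zt=T[2,3]+.0013
b=cv2.resize(f[190:310,195:355],None,fx=5,fy=5,interpolation=cv2.INTER_CUBIC)
b=np.clip(b.astype(float)**.8*2,0,255).astype(np.uint8)
t=np.arange(0,6.29,.05);ax=T[:3,:3]
def dr(r,c,z,col):
    p=[(proj(s,(c[0]+r*np.cos(a),c[1]+r*np.sin(a),z),T)-[195,190])*5+2 for a in t]
    cv2.polylines(b,[np.array(p).astype(np.int32)],False,col,1)
y=T[:3,1]*-.0009
C=T[:3,3]+y
dr(.03,C,zt+.018,(0,255,0));dr(.0125,C,zt+.018,(0,255,0));dr(.03,C,zt,(0,255,255))
dr(.022,(.5302,-.0594),.054,(0,0,255));dr(.0065,(.5302,-.0594),.073,(0,0,255));dr(.018,(.5302,-.0594),.057,(255,0,255))
cv2.imwrite('pics/rhc.png',b)
E
```

```text
[ 0.5313718  -0.06012965  0.10235952] [-0.208  0.056  1.809 -0.     1.277 -0.688] 22.25 0.057768180211492985 [[-4.613e-01  8.873e-01 -0.000e+00]
 [ 8.873e-01  4.613e-01 -4.000e-04]]
[array([ 532., -168.]), array([393., 335.]), array([175., 457.])]
units [0.0055 0.0004 0.2125] az 0.0
```

View pics/rhc.png

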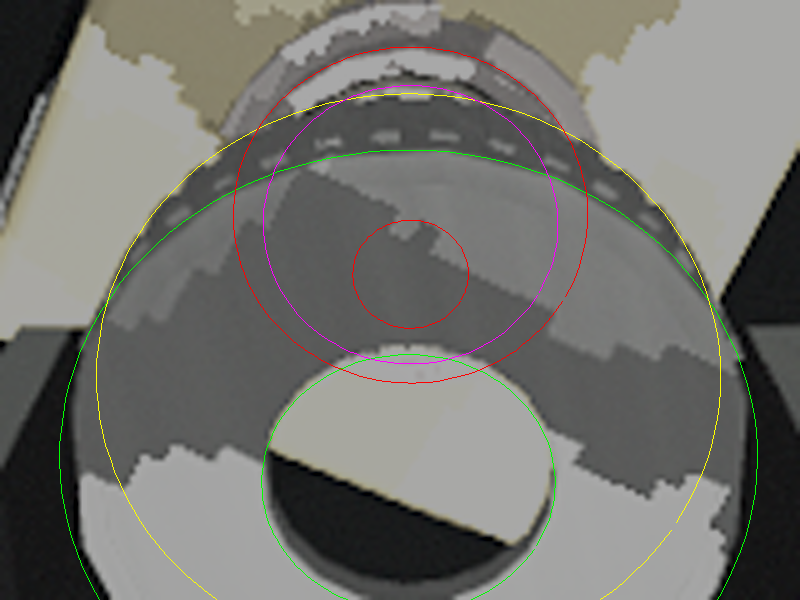

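The ring in the grip matches the overlay: its hole spans columns 265–553, and the collar and disk arcs lie on the predicted curves. Lowering it now.

>>> {"method": "step_arm", "body": {
  "targets": [
    {"x": 0.0055, "y": 0, "z": 0.02, "ax": 0, "ay": 0, "az": 0, "jaw": -1},
    {"x": 0.0055, "y": 0, "z": 0.07, "ax": 0, "ay": 0, "az": 0, "jaw": -1},
    {"x": 0.0055, "y": 0, "z": 0.12, "ax": 0, "ay": 0, "az": 0, "jaw": -1},
    {"x": 0.0055, "y": 0, "z": 0.17, "ax": 0, "ay": 0, "az": 0, "jaw": -1},
    {"x": 0.0055, "y": 0, "z": 0.205, "ax": 0, "ay": 0, "az": 0, "jaw": -1},
    {"x": 0.0055, "y": 0, "z": 0.225, "ax": 0, "ay": 0, "az": 0, "jaw": -1},
    {"x": 0.0055, "y": 0, "z": 0.24, "ax": 0, "ay": 0, "az": 0, "jaw": -1},
    {"x": 0.0055, "y": 0, "z": 0.25, "ax": 0, "ay": 0, "az": 0, "jaw": -1},
    {"x": 0.0055, "y": 0, "z": 0.254, "ax": 0, "ay": 0, "az": 0, "jaw": -1},
    {"x": 0.0055, "y": 0, "z": 0.254, "ax": 0, "ay": 0, "az": 0, "jaw": -1}
  ]
}}

```text
time_s: 23.6
ee_pos: [0.5313, -0.0586, 0.0518]
ee_rot: [1.63, 2.686, 0.0]
wrist_force: [0.1, -0.1, -0.9]
opening: 0.0575
grip_force: 64.4
```

>>> {"method": "step_arm", "body": {
  "targets": [
    {"x": 0, "y": 0, "z": 0.001, "ax": 0, "ay": 0, "az": 0, "jaw": -1},
    {"x": 0, "y": 0, "z": 0.002, "ax": 0, "ay": 0, "az": 0, "jaw": -1},
    {"x": 0, "y": 0, "z": 0.003, "ax": 0, "ay": 0, "az": 0, "jaw": -1},
    {"x": 0, "y": 0, "z": 0.004, "ax": 0, "ay": 0, "az": 0, "jaw": -1},
    {"x": 0, "y": 0, "z": 0.005, "ax": 0, "ay": 0, "az": 0, "jaw": -1},
    {"x": 0, "y": 0, "z": 0.005, "ax": 0, "ay": 0, "az": 0, "jaw": -1},
    {"x": 0, "y": 0, "z": 0.005, "ax": 0, "ay": 0, "az": 0, "jaw": -1},
    {"x": 0, "y": 0, "z": 0.005, "ax": 0, "ay": 0, "az": 0, "jaw": -1},
    {"x": 0, "y": 0, "z": 0.005, "ax": 0, "ay": 0, "az": 0, "jaw": -1},
    {"x": 0, "y": 0, "z": 0.005, "ax": 0, "ay": 0, "az": 0, "jaw": -1}
  ]
}}

```text
time_s: 24.85
ee_pos: [0.5312, -0.0585, 0.0507]
ee_rot: [1.63, 2.686, 0.0]
wrist_force: [0.2, -0.3, -1.1]
opening: 0.0579
grip_force: 64.4
```

>>> {"method": "step_arm", "body": {
  "targets": [
    {"x": -0.0025, "y": -0.0015, "z": 0, "ax": 0, "ay": 0, "az": 0, "jaw": -1},
    {"x": -0.0025, "y": -0.0015, "z": 0.001, "ax": 0, "ay": 0, "az": 0, "jaw": -1},
    {"x": -0.0025, "y": -0.0015, "z": 0.002, "ax": 0, "ay": 0, "az": 0, "jaw": -1},
    {"x": -0.0025, "y": -0.0015, "z": 0.003, "ax": 0, "ay": 0, "az": 0, "jaw": -1},
    {"x": -0.0025, "y": -0.0015, "z": 0.004, "ax": 0, "ay": 0, "az": 0, "jaw": -1},
    {"x": -0.0025, "y": -0.0015, "z": 0.005, "ax": 0, "ay": 0, "az": 0, "jaw": -1},
    {"x": -0.0025, "y": -0.0015, "z": 0.006, "ax": 0, "ay": 0, "az": 0, "jaw": -1},
    {"x": -0.0025, "y": -0.0015, "z": 0.006, "ax": 0, "ay": 0, "az": 0, "jaw": -1},
    {"x": -0.0025, "y": -0.0015, "z": 0.006, "ax": 0, "ay": 0, "az": 0, "jaw": -1},
    {"x": -0.0025, "y": -0.0015, "z": 0.006, "ax": 0, "ay": 0, "az": 0, "jaw": -1}
  ]
}}

```text
time_s: 26.1
ee_pos: [0.5311, -0.0592, 0.0495]
ee_rot: [1.63, 2.686, 0.0]
wrist_force: [0.6, -0.4, -1.8]
opening: 0.0577
grip_force: 64.4
```

>>> {"method": "step_arm", "body": {
  "targets": [
    {"x": 0, "y": 0, "z": 0.001, "ax": 0, "ay": 0, "az": 0, "jaw": -1},
    {"x": 0, "y": 0, "z": 0.002, "ax": 0, "ay": 0, "az": 0, "jaw": -1},
    {"x": 0, "y": 0, "z": 0.003, "ax": 0, "ay": 0, "az": 0, "jaw": -1},
    {"x": 0, "y": 0, "z": 0.004, "ax": 0, "ay": 0, "az": 0, "jaw": -1},
    {"x": 0, "y": 0, "z": 0.005, "ax": 0, "ay": 0, "az": 0, "jaw": -1},
    {"x": 0, "y": 0, "z": 0.006, "ax": 0, "ay": 0, "az": 0, "jaw": -1},
    {"x": 0, "y": 0, "z": 0.007, "ax": 0, "ay": 0, "az": 0, "jaw": -1},
    {"x": 0, "y": 0, "z": 0.007, "ax": 0, "ay": 0, "az": 0, "jaw": -1},
    {"x": 0, "y": 0, "z": 0.007, "ax": 0, "ay": 0, "az": 0, "jaw": -1},
    {"x": 0, "y": 0, "z": 0.007, "ax": 0, "ay": 0, "az": 0, "jaw": -1}
  ]
}}

```text
time_s: 27.35
ee_pos: [0.5311, -0.0592, 0.0481]
ee_rot: [1.63, 2.686, 0.0]
wrist_force: [0.1, -0.4, -1.7]
opening: 0.0578
grip_force: 64.4
```

>>> {"method": "step_arm", "body": {
  "targets": [
    {"x": 0, "y": 0, "z": 0.001, "ax": 0, "ay": 0, "az": 0, "jaw": -1},
    {"x": 0, "y": 0, "z": 0.002, "ax": 0, "ay": 0, "az": 0, "jaw": -1},
    {"x": 0, "y": 0, "z": 0.003, "ax": 0, "ay": 0, "az": 0, "jaw": -1},
    {"x": 0, "y": 0, "z": 0.004, "ax": 0, "ay": 0, "az": 0, "jaw": -1},
    {"x": 0, "y": 0, "z": 0.005, "ax": 0, "ay": 0, "az": 0, "jaw": -1},
    {"x": 0, "y": 0, "z": 0.006, "ax": 0, "ay": 0, "az": 0, "jaw": -1},
    {"x": 0, "y": 0, "z": 0.007, "ax": 0, "ay": 0, "az": 0, "jaw": -1},
    {"x": 0, "y": 0, "z": 0.007, "ax": 0, "ay": 0, "az": 0, "jaw": -1},
    {"x": 0, "y": 0, "z": 0.007, "ax": 0, "ay": 0, "az": 0, "jaw": -1},
    {"x": 0, "y": 0, "z": 0.007, "ax": 0, "ay": 0, "az": 0, "jaw": -1}
  ]
}}

```text
time_s: 28.6
ee_pos: [0.5311, -0.0591, 0.0467]
ee_rot: [-1.63, -2.686, -0.0]
wrist_force: [0.6, -0.1, -0.8]
opening: 0.0575
grip_force: 64.4
```

>>> {"method": "step_arm", "body": {
  "targets": [
    {"x": 0, "y": 0, "z": 0.001, "ax": 0, "ay": 0, "az": 0, "jaw": -1},
    {"x": 0, "y": 0, "z": 0.002, "ax": 0, "ay": 0, "az": 0, "jaw": -1},
    {"x": 0, "y": 0, "z": 0.003, "ax": 0, "ay": 0, "az": 0, "jaw": -1},
    {"x": 0, "y": 0, "z": 0.004, "ax": 0, "ay": 0, "az": 0, "jaw": -1},
    {"x": 0, "y": 0, "z": 0.005, "ax": 0, "ay": 0, "az": 0, "jaw": -1},
    {"x": 0, "y": 0, "z": 0.006, "ax": 0, "ay": 0, "az": 0, "jaw": -1},
    {"x": 0, "y": 0, "z": 0.006, "ax": 0, "ay": 0, "az": 0, "jaw": -1},
    {"x": 0, "y": 0, "z": 0.006, "ax": 0, "ay": 0, "az": 0, "jaw": -1},
    {"x": 0, "y": 0, "z": 0.006, "ax": 0, "ay": 0, "az": 0, "jaw": -1},
    {"x": 0, "y": 0, "z": 0.006, "ax": 0, "ay": 0, "az": 0, "jaw": -1}
  ]
}}

```text
time_s: 29.85
ee_pos: [0.5313, -0.0592, 0.0458]
ee_rot: [1.629, 2.686, 0.0]
wrist_force: [-3.0, 0.3, 5.9]
opening: 0.0578
grip_force: 65.0
```

>>> {"method": "step_arm", "body": {
  "targets": [
    {"x": 0, "y": 0, "z": 0, "ax": 0, "ay": 0, "az": 0.08, "jaw": -1},
    {"x": 0, "y": 0, "z": 0.001, "ax": 0, "ay": 0, "az": 0.16, "jaw": -1},
    {"x": 0, "y": 0, "z": 0.002, "ax": 0, "ay": 0, "az": 0.24, "jaw": -1},
    {"x": 0, "y": 0, "z": 0.003, "ax": 0, "ay": 0, "az": 0.32, "jaw": -1},
    {"x": 0, "y": 0, "z": 0.004, "ax": 0, "ay": 0, "az": 0.4, "jaw": -1},
    {"x": 0, "y": 0, "z": 0.005, "ax": 0, "ay": 0, "az": 0.48, "jaw": -1},
    {"x": 0, "y": 0, "z": 0.0055, "ax": 0, "ay": 0, "az": 0.5, "jaw": -1},
    {"x": 0, "y": 0, "z": 0.0055, "ax": 0, "ay": 0, "az": 0.5, "jaw": -1},
    {"x": 0, "y": 0, "z": 0.0055, "ax": 0, "ay": 0, "az": 0.5, "jaw": -1},
    {"x": 0, "y": 0, "z": 0.0055, "ax": 0, "ay": 0, "az": 0.5, "jaw": -1}
  ]
}}

```text
time_s: 31.1
ee_pos: [0.5315, -0.0593, 0.0446]
ee_rot: [1.951, 2.461, 0.0]
wrist_force: [1.5, -1.5, 3.9]
opening: 0.0581
grip_force: 64.9
```

```bash
python3 -c "
from h import *
o,T=tool();print(o['time_s'],o['ee_pos'],o['wrist_force'],o['torque'],np.degrees(np.arctan2(T[1,0],T[0,0])),T[2,:2],o['joints'])"
```

```text
31.1 [ 0.53151155 -0.0592801   0.0446394 ] [ 1.48242556 -1.45835305  3.85936247] [-0.28629336 -0.13746913  0.01553464] 103.19276164141833 [-0.00045191  0.00072504] [-2.06884201e-01  1.29556215e-01  1.84624163e+00 -1.11525926e-04
  1.16494663e+00 -4.37097506e-01]
```

>>> {"method": "step_arm", "body": {
  "targets": [
    {"x": 0, "y": 0, "z": 0.001, "ax": 0, "ay": 0, "az": 0.1, "jaw": -1},
    {"x": 0, "y": 0, "z": 0.003, "ax": 0, "ay": 0, "az": 0.2, "jaw": -1},
    {"x": 0, "y": 0, "z": 0.004, "ax": 0, "ay": 0, "az": 0.3, "jaw": -1},
    {"x": 0, "y": 0, "z": 0.005, "ax": 0, "ay": 0, "az": 0.4, "jaw": -1},
    {"x": 0, "y": 0, "z": 0.006, "ax": 0, "ay": 0, "az": 0.5, "jaw": -1},
    {"x": 0, "y": 0, "z": 0.008, "ax": 0, "ay": 0, "az": 0.6, "jaw": -1},
    {"x": 0, "y": 0, "z": 0.009, "ax": 0, "ay": 0, "az": 0.7, "jaw": -1},
    {"x": 0, "y": 0, "z": 0.01, "ax": 0, "ay": 0, "az": 0.8, "jaw": -1},
    {"x": 0, "y": 0, "z": 0.01, "ax": 0, "ay": 0, "az": 0.8, "jaw": -1},
    {"x": 0, "y": 0, "z": 0.01, "ax": 0, "ay": 0, "az": 0.8, "jaw": -1}
  ]
}}

```text
time_s: 32.35
ee_pos: [0.5308, -0.0588, 0.0422]
ee_rot: [-2.4, -2.026, 0.0]
wrist_force: [-1.7, 1.8, 2.3]
opening: 0.0575
grip_force: 64.8
```

```bash
cat > st.py <<'E'
from h import *
o,T=tool();print(o['time_s'],o['ee_pos'],o['wrist_force'],o['torque'],np.degrees(np.arctan2(T[1,0],T[0,0])),T[2,:2],o['joints'][5])
E
python3 st.py
```

```text
32.35 [ 0.5307635  -0.05877107  0.04215529] [-1.74867684  1.75399113  2.25881695] [ 0.27209166  0.15586277 -0.00125585] 80.33014722414711 [ 0.0004382  -0.00086679] -0.037989587192891146
```

>>> {"method": "step_arm", "body": {
  "targets": [
    {"x": 0, "y": 0, "z": 0.001, "ax": 0, "ay": 0, "az": 0.06, "jaw": -1},
    {"x": 0, "y": 0, "z": 0.0015, "ax": 0, "ay": 0, "az": 0.12, "jaw": -1},
    {"x": 0, "y": 0, "z": 0.002, "ax": 0, "ay": 0, "az": 0.18, "jaw": -1},
    {"x": 0, "y": 0, "z": 0.003, "ax": 0, "ay": 0, "az": 0.24, "jaw": -1},
    {"x": 0, "y": 0, "z": 0.004, "ax": 0, "ay": 0, "az": 0.3, "jaw": -1},
    {"x": 0, "y": 0, "z": 0.0045, "ax": 0, "ay": 0, "az": 0.36, "jaw": -1},
    {"x": 0, "y": 0, "z": 0.005, "ax": 0, "ay": 0, "az": 0.4, "jaw": -1},
    {"x": 0, "y": 0, "z": 0.005, "ax": 0, "ay": 0, "az": 0.4, "jaw": -1},
    {"x": 0, "y": 0, "z": 0.005, "ax": 0, "ay": 0, "az": 0.4, "jaw": -1},
    {"x": 0, "y": 0, "z": 0.005, "ax": 0, "ay": 0, "az": 0.4, "jaw": -1}
  ]
}}

```text
time_s: 33.6
ee_pos: [0.5313, -0.0592, 0.0415]
ee_rot: [2.592, 1.775, 0.0]
wrist_force: [1.1, -1.0, 5.8]
opening: 0.0577
grip_force: 65.0
```

```bash
python3 st.py
```

```text
33.6 [ 0.53129254 -0.05921744  0.04150912] [ 1.13140162 -0.96332971  5.75678351] [-0.18480302  0.05430418  0.0079568 ] 68.80837255146456 [-1.47701209e-05  3.47549785e-04] 0.16301951834295234
```

>>> {"method": "step_arm", "body": {
  "targets": [
    {"x": 0, "y": 0, "z": 0.0005, "ax": 0, "ay": 0, "az": 0.05, "jaw": -1},
    {"x": 0, "y": 0, "z": 0.001, "ax": 0, "ay": 0, "az": 0.1, "jaw": -1},
    {"x": 0, "y": 0, "z": 0.0017, "ax": 0, "ay": 0, "az": 0.15, "jaw": -1},
    {"x": 0, "y": 0, "z": 0.0024, "ax": 0, "ay": 0, "az": 0.2, "jaw": -1},
    {"x": 0, "y": 0, "z": 0.003, "ax": 0, "ay": 0, "az": 0.25, "jaw": -1},
    {"x": 0, "y": 0, "z": 0.0038, "ax": 0, "ay": 0, "az": 0.3, "jaw": -1},
    {"x": 0, "y": 0, "z": 0.0038, "ax": 0, "ay": 0, "az": 0.3, "jaw": -1},
    {"x": 0, "y": 0, "z": 0.0038, "ax": 0, "ay": 0, "az": 0.3, "jaw": -1},
    {"x": 0, "y": 0, "z": 0.0038, "ax": 0, "ay": 0, "az": 0.3, "jaw": -1},
    {"x": 0, "y": 0, "z": 0.0038, "ax": 0, "ay": 0, "az": 0.3, "jaw": -1}
  ]
}}

```text
time_s: 34.85
ee_pos: [0.5313, -0.0591, 0.041]
ee_rot: [2.718, 1.574, 0.0]
wrist_force: [-0.5, -0.1, 7.6]
opening: 0.0571
grip_force: 65.3
```

```bash
python3 st.py
```

```text
34.85 [ 0.53132236 -0.0591307   0.04096399] [-0.49960941 -0.14289663  7.56333041] [-0.06834941  0.19462232  0.07519635] 60.15993020145786 [0.0001623  0.00031334] 0.31399011789153797
```

>>> {"method": "step_arm", "body": {
  "targets": [
    {"x": 0, "y": 0, "z": 0.0004, "ax": 0, "ay": 0, "az": 0.03, "jaw": -1},
    {"x": 0, "y": 0, "z": 0.0008, "ax": 0, "ay": 0, "az": 0.06, "jaw": -1},
    {"x": 0, "y": 0, "z": 0.0012, "ax": 0, "ay": 0, "az": 0.09, "jaw": -1},
    {"x": 0, "y": 0, "z": 0.0016, "ax": 0, "ay": 0, "az": 0.12, "jaw": -1},
    {"x": 0, "y": 0, "z": 0.002, "ax": 0, "ay": 0, "az": 0.16, "jaw": -1},
    {"x": 0, "y": 0, "z": 0.0025, "ax": 0, "ay": 0, "az": 0.2, "jaw": -1},
    {"x": 0, "y": 0, "z": 0.0025, "ax": 0, "ay": 0, "az": 0.2, "jaw": -1},
    {"x": 0, "y": 0, "z": 0.0025, "ax": 0, "ay": 0, "az": 0.2, "jaw": -1},
    {"x": 0, "y": 0, "z": 0.0025, "ax": 0, "ay": 0, "az": 0.2, "jaw": -1},
    {"x": 0, "y": 0, "z": 0.0025, "ax": 0, "ay": 0, "az": 0.2, "jaw": -1}
  ]
}}

```text
time_s: 36.1
ee_pos: [0.5313, -0.0592, 0.0406]
ee_rot: [2.794, 1.437, 0.0]
wrist_force: [-2.1, -1.3, 7.8]
opening: 0.0577
grip_force: 65.4
```

```bash
python3 st.py
```

```text
36.1 [ 0.53126445 -0.05918942  0.0405669 ] [-2.1248815  -1.2664709   7.77256887] [-0.0969476   0.32604316  0.06524482] 54.433584783471005 [3.90219430e-06 2.24202915e-04] 0.4139653150170996
```

>>> {"method": "step_arm", "body": {
  "targets": [
    {"x": 0, "y": 0, "z": 0.0004, "ax": 0, "ay": 0, "az": 0.03, "jaw": -1},
    {"x": 0, "y": 0, "z": 0.0008, "ax": 0, "ay": 0, "az": 0.06, "jaw": -1},
    {"x": 0, "y": 0, "z": 0.0012, "ax": 0, "ay": 0, "az": 0.09, "jaw": -1},
    {"x": 0, "y": 0, "z": 0.0016, "ax": 0, "ay": 0, "az": 0.12, "jaw": -1},
    {"x": 0, "y": 0, "z": 0.002, "ax": 0, "ay": 0, "az": 0.16, "jaw": -1},
    {"x": 0, "y": 0, "z": 0.002, "ax": 0, "ay": 0, "az": 0.18, "jaw": -1},
    {"x": 0, "y": 0, "z": 0.002, "ax": 0, "ay": 0, "az": 0.18, "jaw": -1},
    {"x": 0, "y": 0, "z": 0.002, "ax": 0, "ay": 0, "az": 0.18, "jaw": -1},
    {"x": 0, "y": 0, "z": 0.002, "ax": 0, "ay": 0, "az": 0.18, "jaw": -1},
    {"x": 0, "y": 0, "z": 0.002, "ax": 0, "ay": 0, "az": 0.18, "jaw": -1}
  ]
}}

```text
time_s: 37.35
ee_pos: [0.5313, -0.0592, 0.0403]
ee_rot: [2.855, 1.31, 0.0]
wrist_force: [-2.3, -0.7, 10.4]
opening: 0.0579
grip_force: 65.5
```

```bash
python3 st.py
```

```text
37.35 [ 0.531258   -0.05921193  0.04028756] [-2.26777819 -0.69050684 10.37543509] [-0.13852759  0.50815975  0.08770366] 49.283932855217 [-5.90888173e-05  2.44002330e-04] 0.5038930903934284
```

>>> {"method": "step_arm", "body": {
  "targets": [
    {"x": 0, "y": 0, "z": 0.0003, "ax": 0, "ay": 0, "az": 0.03, "jaw": -1},
    {"x": 0, "y": 0, "z": 0.0006, "ax": 0, "ay": 0, "az": 0.06, "jaw": -1},
    {"x": 0, "y": 0, "z": 0.0009, "ax": 0, "ay": 0, "az": 0.09, "jaw": -1},
    {"x": 0, "y": 0, "z": 0.0012, "ax": 0, "ay": 0, "az": 0.12, "jaw": -1},
    {"x": 0, "y": 0, "z": 0.0014, "ax": 0, "ay": 0, "az": 0.14, "jaw": -1},
    {"x": 0, "y": 0, "z": 0.0016, "ax": 0, "ay": 0, "az": 0.16, "jaw": -1},
    {"x": 0, "y": 0, "z": 0.0016, "ax": 0, "ay": 0, "az": 0.16, "jaw": -1},
    {"x": 0, "y": 0, "z": 0.0016, "ax": 0, "ay": 0, "az": 0.16, "jaw": -1},
    {"x": 0, "y": 0, "z": 0.0016, "ax": 0, "ay": 0, "az": 0.16, "jaw": -1},
    {"x": 0, "y": 0, "z": 0.0016, "ax": 0, "ay": 0, "az": 0.16, "jaw": -1}
  ]
}}

```text
time_s: 38.6
ee_pos: [0.5312, -0.0592, 0.0401]
ee_rot: [2.905, 1.195, -0.0]
wrist_force: [-5.0, -0.6, 11.4]
opening: 0.0574
grip_force: 65.7
```

```bash
python3 st.py
```

```text
38.6 [ 0.53115826 -0.05924248  0.0400593 ] [-5.03900623 -0.60256169 11.37437582] [-0.17588843  0.63289479  0.09997803] 44.70346127921536 [-0.0002439   0.00013378] 0.5838639169739469
```

>>> {"method": "step_arm", "body": {
  "targets": [
    {"x": 0, "y": 0, "z": 0.0003, "ax": 0, "ay": 0, "az": 0.03, "jaw": -1},
    {"x": 0, "y": 0, "z": 0.0006, "ax": 0, "ay": 0, "az": 0.06, "jaw": -1},
    {"x": 0, "y": 0, "z": 0.0009, "ax": 0, "ay": 0, "az": 0.09, "jaw": -1},
    {"x": 0, "y": 0, "z": 0.0012, "ax": 0, "ay": 0, "az": 0.12, "jaw": -1},
    {"x": 0, "y": 0, "z": 0.0013, "ax": 0, "ay": 0, "az": 0.14, "jaw": -1},
    {"x": 0, "y": 0, "z": 0.0013, "ax": 0, "ay": 0, "az": 0.14, "jaw": -1},
    {"x": 0, "y": 0, "z": 0.0013, "ax": 0, "ay": 0, "az": 0.14, "jaw": -1},
    {"x": 0, "y": 0, "z": 0.0013, "ax": 0, "ay": 0, "az": 0.14, "jaw": -1},
    {"x": 0, "y": 0, "z": 0.0013, "ax": 0, "ay": 0, "az": 0.14, "jaw": -1},
    {"x": 0, "y": 0, "z": 0.0013, "ax": 0, "ay": 0, "az": 0.14, "jaw": -1}
  ]
}}

```text
time_s: 39.85
ee_pos: [0.531, -0.0592, 0.04]
ee_rot: [2.945, 1.093, -0.001]
wrist_force: [-6.5, -0.9, 14.1]
opening: 0.0575
grip_force: 65.9
```

```bash
python3 st.py
```

```text
39.85 [ 0.53102328 -0.05923231  0.04002387] [-6.48707277 -0.94592425 14.14804557] [-0.08880601  0.97334716  0.37160554] 40.71793085742039 [-5.69333972e-04 -4.17567930e-05] 0.6535592337123495
```

Reaction torque jumped to 0.37 N m, so the ring is firm against its stop. Releasing it.

>>> {"method": "step_arm", "body": {
  "targets": [
    {"x": 0, "y": 0, "z": 0, "ax": 0, "ay": 0, "az": 0, "jaw": 0.5},
    {"x": 0, "y": 0, "z": 0, "ax": 0, "ay": 0, "az": 0, "jaw": 0.7},
    {"x": 0, "y": 0, "z": 0, "ax": 0, "ay": 0, "az": 0, "jaw": 1},
    {"x": 0, "y": 0, "z": 0, "ax": 0, "ay": 0, "az": 0, "jaw": 1},
    {"x": 0, "y": 0, "z": 0, "ax": 0, "ay": 0, "az": 0, "jaw": 1},
    {"x": 0, "y": 0, "z": -0.02, "ax": 0, "ay": 0, "az": 0, "jaw": 1},
    {"x": 0, "y": 0, "z": -0.1, "ax": 0, "ay": 0, "az": 0, "jaw": 1},
    {"x": 0, "y": 0, "z": -0.25, "ax": 0, "ay": 0, "az": 0, "jaw": 1},
    {"x": 0, "y": 0, "z": -0.4, "ax": 0, "ay": 0, "az": 0, "jaw": 1},
    {"x": 0, "y": 0, "z": -0.55, "ax": 0, "ay": 0, "az": 0, "jaw": 1}
  ]
}}

```text
time_s: 41.1
ee_pos: [0.5315, -0.0592, 0.1516]
ee_rot: [2.945, 1.093, 0.002]
wrist_force: [-0.2, 0.4, -0.4]
opening: 0.0856
grip_force: 0.0
```

```bash
python3 st.py; python3 look.py fin; python3 - <<'E'
from h import *
f=cv2.imread('pics/finraw.png');T=np.load('finT.npy');s=snapshot('wrist');g=f.min(2)
c=proj(s,(.5302,-.0594,.06),T);print(c)
for th in (90,130,180):
    cs,h=cv2.findContours((g>th).astype(np.uint8),cv2.RETR_CCOMP,cv2.CHAIN_APPROX_NONE)
    for k,cn in enumerate(cs):
        if len(cn)<20: continue
        e=cv2.fitEllipse(cn)
        if np.hypot(*(np.array(e[0])-c))<20: print(th,h[0][k][3]>=0,np.round(e[0],1),np.round(e[1],1))
E
```

```text
41.1 [ 0.53146045 -0.05919889  0.1516336 ] [-0.2494918   0.43010201 -0.41110107] [ 0.0009994  -0.02886147  0.03135388] 40.72563821627653 [0.00091477 0.00119814] 0.6531770354659666
[ 0.53146045 -0.05919889  0.1516336 ] [-0.207  0.005  1.767 -0.     1.368  0.653] 41.1 0.08560285663076542 [[ 0.7578  0.6524  0.0009]
 [ 0.6524 -0.7578  0.0012]]
[array([ 35., 102.]), array([392., 311.]), array([475., 498.])]
[274.38689093 217.9429716 ]
90 False [275.1 204. ] [132.4 135.6]
130 False [275.2 204. ] [132.  134.9]
130 True [276.  220.3] [18.  21.7]
180 False [274.  212.4] [19.9 29.2]
180 False [276.8 205.5] [118.4 127.3]
```

```bash
python3 -c "
from cell import *
print(close_job())"
```

```text
the job is handed in; nothing more can be done
None
```

The disk is seated in the mouth, and the ring is screwed home over it, firm against its stop at about 0.37 N m. I released it, backed the gripper away and handed the job in at about 41 s; the judge gave no result, and I didn't look at a final picture.

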